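# Hang the wrist cuffs in the latched case

## Robot

A 6-joint arm with a two-finger parallel gripper is mounted at the origin on a cart in front of the work surface, level with it; the furniture and walls round the work are solid. World frame = base frame: x ahead of the robot, y to its left, z up, the work surface at z = 0. Lengths are in m, angles in rad, forces in N, time in s.
With the tool pointing down it reaches from about 0.35 to 0.975 m from the base axis. Payload 4.9 kg.
Tool frame: the origin (TCP) lies at the very end of the fingers, on their centre line; the grasp point (between the pads) lies 19 mm behind it; z points along the fingers, y is the line along which they close (so a half turn about z gives the same grasp; the last joint's range is limited). The gripper opens to 85 mm and grips with 20 to 120 N. Pads are 22 mm wide; open, the fingers measure 114 mm over their backs; the gripper's body (76 mm by 85 mm) begins 54 mm behind the grasp point. The pads swing forward as they close: fully open they stand 13 mm farther back than shut.
Start: joints at [1.06, 0.053, 1.613, -0, 1.476, -0.119], TCP at [0.239, 0.578, 0.231] pointing down, gripper open.
Joint ranges: [-3.01, 3.01], [-1.01, 2.22], [0.06, 2.58], [-1.02, 4.17], [0.09, 2.62], [-3.14, 3.14]. Speed limits (rad/s): [2.57, 2.57, 3.14, 3.14, 3.14, 3.14].

## Interface

Orientations are given as a rotation vector (axis times angle).
In Python, from station import ctrl, imaging gives the robot as it stands.
- The arm moves only by the tool play_rows, never from a script. Its argument "series" is a list of rows, each a list of 3 entries, a list of its own where there are three numbers: the opening, from 0 (shut) to 1 (fully open), then the shift along the tool's x, y, z each as a share of 0.05 m, from -1 to 1, then the turn, a rotation vector about the tool's x, y, z each as a share of 8 degrees, from -1 to 1. In form: [[grip, [dx, dy, dz], [ax, ay, az]], ...]. A call has 1 to 8 rows; each row shifts and turns the commanded pose from where the row before left it, along the tool's axes as they then stand; what a row does not reach is not made up. A row lasts 1/8 s, in which the tool goes at most 62.5 mm and 10.7 degrees, less where a joint would pass 70% of its speed; a pose out of reach is approached as far as the arm can. A call with a number of a shift or a turn outside -1 to 1 is refused whole. A call with a gripper value outside its range is refused whole. The fingers move at their own pace and stop on an object; "force" is the grip in N (left out, the last holds). Time passes only in rows, so rows that do not move let the fingers close. It gives the time, the measured TCP pose, the force, the opening and the grip force at its end, in the units of the state.
- ctrl.get_obs(): the state, without advancing time (a new reading comes with each control period).
- imaging.get_image(name): name is "scene" or "side" or "wrist"; returns a dict with "color" (384x512x3 uint8, blue, green, red), "fx", "fy", "cx", "cy" (pixels), "D" ([k1, k2, p1, p2, k3] as OpenCV has them; the pictures are not rectified), "extrinsics" (4x4, takes a point from world to camera coordinates); the wrist camera has in their place "hand_eye" (4x4, takes a point from camera to tool coordinates, whose origin is the TCP and whose axes are the flange's). Camera axes: x right, y down, z forward; pixel columns grow to the right and rows downward; lengths in m; the calibration is good to about 2 mm. A picture is of the moment at which its call begins: read the wrist's pose just before it. There is no depth.
- ctrl.finish_job(): hands the job in; it is judged then, once.
The state is a dict: "t": time; "q": joint angles; "dq": joint speeds; "effort": joint torques, N m; "tool_pos": TCP position; "tool_rot": TCP orientation; "contact_force": force on the tool from outside, world axes, zero at the start; "wrist_torque": the same for the moment, N m; "opening": finger opening in m; "grip_force": force on a finger pad.
Only numpy, scipy, OpenCV 4.12 (cv2) and the standard library are available. Lean on these libraries where they do the work, as an engineer would, in place of code of your own. Each camera call takes 0.05 s, during which the arm holds its last target. There are 200 camera calls.

## Task

Put the anti-static wrist cuffs away: lift the case's draw-latch lever over past centre until its hook drops free, open the lid fully, and hang every cuff that stands on the desk over the bar inside, astride it and side by side with its stud up. Then shut the lid fully and swing the lever back down flat so that the latch holds, leaving the tools around undisturbed.

Things in the scene. Friction and masses are not known exactly. Their poses are not given: they have to be found in the camera images.
- case: grey plastic storage case, fixed to the desk, 120 (x) by 150 (y) mm, body 85 mm high with 5 mm walls, lid a shell 34 mm deep (shut top at 119.5 mm). Origin: centre of its underside; x from front (latch side, toward the robot) to back, y to its left, z up
- latch_lever (a joint): lever angle (rad): 0 = latched, flat on the lid, pointing to the back; grows as it is lifted up and over to the front, stop at 2.3. Over-centre spring: below 0.6 it is driven to 0, above 0.6 to the stop, where it stays. Either way it takes about 2 N at the tip. Latched, its hook holds the lid shut; open, the hook (80 mm long) has dropped free and points forward and down before the case's front
- case_lid (a joint): angle of the lid (rad): 0 = shut, 1.8 = open stop, leaning back a little past upright. Its stiff hinge stays where it is left; about 6 N at the pull moves it
- lever_tip (a point): centre of the steel cross-grip at the lever's free end: a cylinder 16 mm in diameter, 16 mm long along the case's y; pinch it on its end faces, it turns between the fingers. Latched, it is 19 mm above the lid's top. It lies 57 mm from the pivot; lid shut, at lever angle q the line from pivot to tip stands 0.23 + q rad above the level line toward the case's back. Turns with the lever
- lever_pivot (a point): middle of the lever's pivot axis (along the case's y), between two ears 12 mm before the lid's front face, 45 mm to the right of the case's middle (its -y side). Turns with the lid
- lid_pull (a point): centre of the steel cross-grip of the lid's pull: a cylinder 14 mm in diameter, 16 mm long along the case's y, on a stalk 26 mm before the lid's front face, 50 mm to the left of the case's middle (+y), 103 mm above the desk when shut. Pinch it on its end faces, it turns between the fingers. Turns with the lid
- lid_hinge (a point): middle of the lid's hinge axis (along the case's y), on the case's rear rim, 85 mm above the desk; axes as the case
- bar_mid (a point): middle of the smooth, slippery steel bar in the case: 10 mm in diameter, along the case's y, 140 mm long from end wall to end wall, axis 75 mm above the desk and 10 mm below the rim, 55 mm from front and back walls. A cuff hanging on it has its own y along the bar, its stud wholly above the rim (centre 22 mm above the bar's axis) and its leg ends clear of the floor. Axes as the case
- lamp_head (a point): centre of the desk lamp's fixed, shade-like head, which overhangs the desk: about 135 mm (world x) by 95 mm (y) by 30 mm, its underside 330 mm above the desk, on a thin neck that rises behind it (about 125 mm farther in x). Keep the arm and gripper clear: pass in front of it, near the robot, or above it
- iron_handle (a point): top end of the soldering iron in its stand, fixed, 195 mm above the desk. From here the iron slopes down toward the robot and to the left, to the stand's flat base (13 mm high) about 150 mm nearer the robot and 60 mm to the left. Keep clear
- cuff1_stud (a point): centre of the black stud (16 x 16 mm, 24 mm high) on a wrist cuff: a rigid steel band bent like an upside-down U, 60 mm across (own x), 26 mm wide (own y; leg ends 30), 5 thick, 52 high; 49 wide and 47 high inside. It stands on its leg ends, 64 mm below this point; the crown's underside is 17 mm below. 76 mm high in all, 0.11 kg. z up, half-turn symmetric. May be missing
- cuff2_stud (a point): centre of the black stud (16 x 16 mm, 24 mm high) on a wrist cuff: a rigid steel band bent like an upside-down U, 60 mm across (own x), 26 mm wide (own y; leg ends 30), 5 thick, 52 high; 49 wide and 47 high inside. It stands on its leg ends, 64 mm below this point; the crown's underside is 17 mm below. 76 mm high in all, 0.11 kg. z up, half-turn symmetric. May be missing
- cuff3_stud (a point): centre of the black stud (16 x 16 mm, 24 mm high) on a wrist cuff: a rigid steel band bent like an upside-down U, 60 mm across (own x), 26 mm wide (own y; leg ends 30), 5 thick, 52 high; 49 wide and 47 high inside. It stands on its leg ends, 64 mm below this point; the crown's underside is 17 mm below. 76 mm high in all, 0.11 kg. z up, half-turn symmetric. May be missing
- side_cutters: side cutters with red handles, 52 x 131 x 14 mm, lying on the desk: leave alone; origin under its centre
- tweezers: tweezers, 12 x 120 x 9 mm, lying on the desk: leave alone; origin under its centre
- thermal_pad_box: small flat grey box, 40 x 58 x 8 mm: leave alone; origin under its centre
- screw_tin: low round screw tin, 58 mm across, 22 mm high: leave alone; origin under its centre
- tape_roll: roll of tape lying flat, 92 mm across, 12 mm high: leave alone; origin under its centre
Things that resemble listed ones, but are neither listed nor needed, are in the scene too. Leave any yellow look-alike of the part that bears cuff1_stud alone.

How it is judged:
By the outcome, as a careful person would: the job done as asked, in the order asked, and still so for the second after the job is handed in, with the robot touching nothing.
Of cuff1, cuff2, cuff3 only 2 to 3 are there at a start; the rules pass over those that are not, and their reading is None.
At some moment in a run one of cuff1, cuff2, cuff3 may be knocked a few centimetres aside while the robot is not near it.
It also fails if it takes over 208 s, if anything falls off the work surface, if the arm or the gripper's body presses on something with over 40 N, if the wrist force passes 120 N, or if a joint passes its speed limit or range.

## Working session

There is one attempt and no reset: what is moved stays moved. The work goes in short steps, Python scripts to look and compute and a tool call to move; the robot and the scene stay as the last step left them, time stands still between calls to the robot, and variables do not carry over. Pictures are saved under pics/ and viewed, at most 15 in all, crops included, and the job is handed in when it is done.

Besides the shell and the picture viewer there is one more tool, called in YAML: its name, and indented under it one key for each argument. play_rows: Moves the arm, as the interface text tells. Shift numbers are shares of 0.05 m and turn numbers shares of 8 degrees, none past 1 either way. Its arguments: {"type":"object","properties":{"series":{"type":"array"},"force":{"type":"number"}},"required":["series"]}

```bash
ls; mkdir -p pics; cat > h.py <<'E'
import numpy as np, cv2
from scipy.spatial.transform import Rotation as R
from station import ctrl, imaging
def cam(n):
    o=ctrl.get_obs(); d=imaging.get_image(n)
    K=np.array([[d['fx'],0,d['cx']],[0,d['fy'],d['cy']],[0,0,1]]); D=np.array(d['D'],float)
    if 'extrinsics' in d: E=np.array(d['extrinsics'])
    else:
        T=np.eye(4); T[:3,:3]=R.from_rotvec(o['tool_rot']).as_matrix(); T[:3,3]=o['tool_pos']
        E=np.linalg.inv(T@np.array(d['hand_eye']))
    return d['color'],K,D,E
def save(n,f):
    im,K,D,E=cam(n); cv2.imwrite(f'pics/{f}.png',im); np.savez(f'pics/{f}.npz',K=K,D=D,E=E); return im,K,D,E
def load(f):
    z=np.load(f'pics/{f}.npz'); return cv2.imread(f'pics/{f}.png'),z['K'],z['D'],z['E']
def ray(f,uv):
    _,K,D,E=load(f); p=cv2.undistortPoints(np.array([[uv]],float),K,D)[0,0]
    Ri=E[:3,:3].T; return -Ri@E[:3,3], Ri@np.array([p[0],p[1],1])
def atz(f,uv,z):
    c,d=ray(f,uv); return (c+d*(z-c[2])/d[2]).round(4)
def tri(obs):
    A=np.zeros((3,3));b=np.zeros(3);rs=[ray(*o) for o in obs]
    for c,d in rs:
        d=d/np.linalg.norm(d);P=np.eye(3)-np.outer(d,d);A+=P;b+=P@c
    x=np.linalg.solve(A,b); res=[np.linalg.norm(np.cross(x-c,d/np.linalg.norm(d))) for c,d in rs]
    return x.round(4),np.round(res,4)
def proj(f,X):
    _,K,D,E=load(f); return cv2.projectPoints(np.array(X,float).reshape(-1,1,3),cv2.Rodrigues(E[:3,:3])[0],E[:3,3],K,D)[0][:,0].round(0)
def st():
    o=ctrl.get_obs(); print(round(o['t'],2),np.round(o['tool_pos'],4),np.round(R.from_rotvec(o['tool_rot']).as_matrix(),3).tolist(),np.round(o['q'],2),o['opening'],o['grip_force'],np.round(o['contact_force'],1))
E
python3 - <<'E'
from h import *
a=save('scene','s1')[0]; b=save('side','d1')[0]; save('wrist','w1'); st()
for f in('s1','d1'): print(f, load(f)[3].round(3).tolist(), load(f)[1].round(0).tolist())
E
```

```text
pics
0.15 [0.2384 0.5772 0.2303] [[-0.924, 0.382, -0.001], [0.382, 0.924, -0.001], [0.0, -0.002, -1.0]] [ 1.06  0.05  1.61  0.    1.48 -0.12] 0.08539456674502487 0.0 [ 0.7 -0.3  0. ]
s1 [[0.678, -0.735, -0.005, -0.359], [-0.409, -0.372, -0.833, 0.375], [0.61, 0.568, -0.553, 0.954], [0.0, 0.0, 0.0, 1.0]] [[360.0, 0.0, 255.0], [0.0, 360.0, 191.0], [0.0, 0.0, 1.0]]
d1 [[-0.846, -0.534, 0.004, 0.419], [-0.359, 0.563, -0.745, 0.36], [0.395, -0.631, -0.667, 1.131], [0.0, 0.0, 0.0, 1.0]] [[393.0, 0.0, 254.0], [0.0, 393.0, 192.0], [0.0, 0.0, 1.0]]
```

View pics/s1.png

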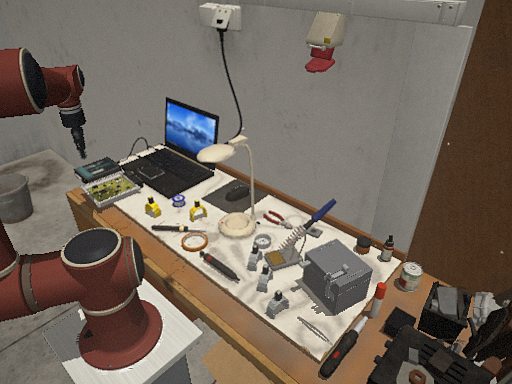

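View pics/d1.png

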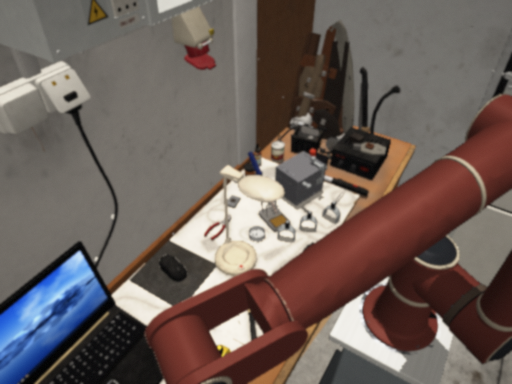

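The scene view shows grey cuffs near (253,260), (264,278) and (278,302), the case near (337,275), and the iron at (320,215). The side view shows the cuffs near (287,232), (308,222) and (332,211). I'll enlarge both views.

```bash
python3 - <<'E'
from h import *
a=load('s1')[0][195:345,220:390]; b=load('d1')[0][140:260,200:360]
a=cv2.resize(a,None,fx=4.6,fy=4,interpolation=cv2.INTER_CUBIC) if 0 else cv2.resize(a,None,fx=4,fy=4,interpolation=cv2.INTER_CUBIC)
b=cv2.resize(b,None,fx=5,fy=5,interpolation=cv2.INTER_CUBIC)
cv2.imwrite('pics/s1c.png',a);cv2.imwrite('pics/d1c.png',b)
E
```

```text
(no output)
```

View pics/s1c.png

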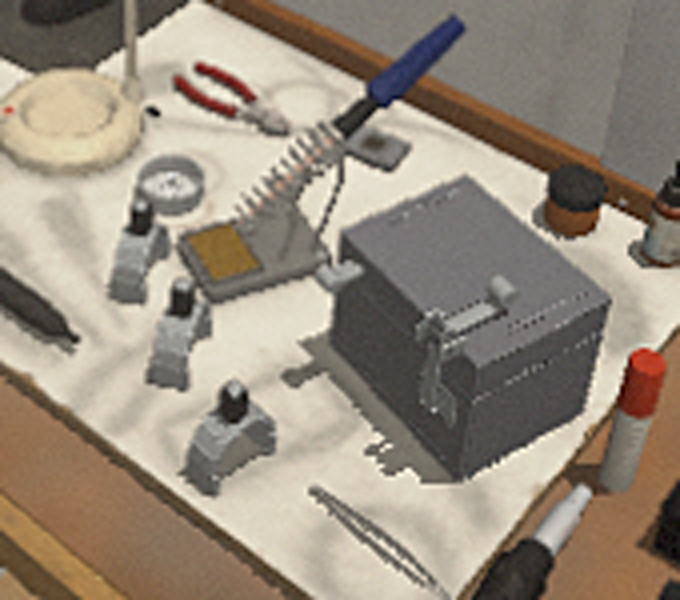

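View pics/d1c.png

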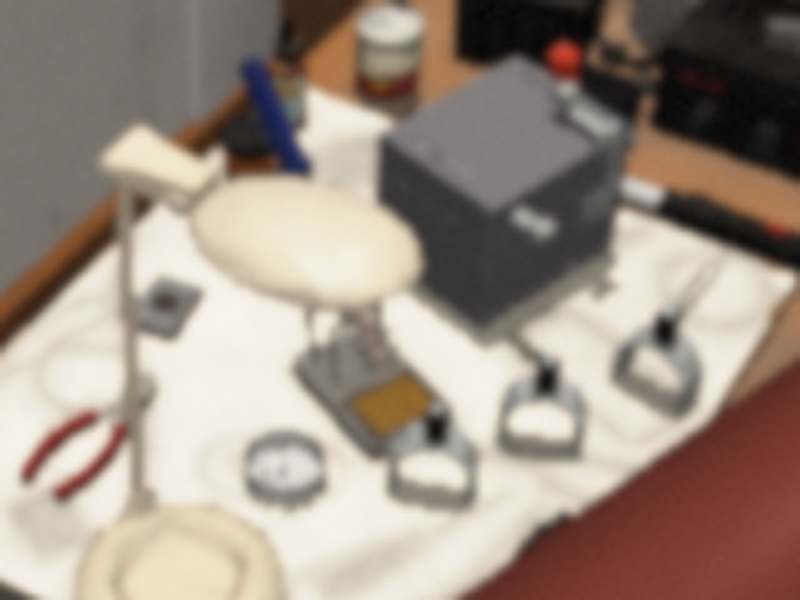

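```bash
python3 - <<'E'
from h import *
S=lambda x,y:('s1',(x/4+219.6,y/4+194.6)); D=lambda x,y:('d1',(x/5+199.6,y/5+139.6))
for n,s,d in [('A',(141,217),(437,426)),('B',(182,298),(546,377)),('C',(234,402),(665,330)),('pull',(345,275),(533,221)),('FL',(342,230),(490,212)),('RL',(467,177),(383,150)),('tip',(503,290),(597,120)),('iron',(457,25),(252,68))]:
    print(n,*tri([S(*s),D(*d)]))
for n,s in [('FL',(342,230)),('RL',(467,177)),('FR',(460,365)),('RR',(612,300))]: print(n,atz(*S(*s),.1195))
for n,s in [('A',(141,217)),('B',(182,298)),('C',(234,402))]: print(n,atz(*S(*s),.064))
for n,s in [('lampFarL',(190,210)),('r',(425,270)),('front',(350,305)),('back',(280,178))]: print(n,atz(*D(*s),.345))
E
```

```text
A [ 0.4261 -0.0931  0.0627] [0.0026 0.0026]
B [ 0.3842 -0.1737  0.0622] [0.0017 0.0017]
C [ 0.3353 -0.263   0.0609] [0.0026 0.0026]
pull [ 0.4473 -0.2711  0.1043] [0.0018 0.0018]
FL [ 0.4718 -0.2495  0.1169] [0.0017 0.0017]
RL [ 0.5812 -0.2825  0.1103] [0.0072 0.0072]
tip [ 0.4585 -0.376   0.1382] [0.0161 0.0161]
iron [ 0.6542 -0.221   0.1891] [0.0017 0.0017]
FL [ 0.4717 -0.2508  0.1195]
RL [ 0.5817 -0.2863  0.1195]
FR [ 0.4207 -0.3821  0.1195]
RR [ 0.5394 -0.4276  0.1195]
A [ 0.4282 -0.0936  0.064 ]
B [ 0.3849 -0.1747  0.064 ]
C [ 0.3363 -0.2645  0.064 ]
lampFarL [0.4957 0.0842 0.345 ]
r [0.3673 0.0588 0.345 ]
front [0.3864 0.1021 0.345 ]
back [0.4696 0.0359 0.345 ]
```

play_rows:
  series:
    - [1, [0, 0, -1], [0, 0, 0]]
    - [1, [0, 0, -1], [0, 0, 0]]
    - [1, [0, 0, -1], [0, 0, 0]]
    - [1, [0, 0, -1], [0, 0, 0]]
    - [1, [0, 0, -0.6], [0, 0, 0]]
    - [1, [0, 0, 0], [0, 0, 0]]

```text
t: 0.9
tool_pos: [0.2389, 0.5781, 0.4647]
tool_rot: [0.611, 3.08, 0.009]
contact_force: [0.2, 0.1, -0.4]
opening: 0.0855
grip_force: 0.0
```

play_rows:
  series:
    - [1, [-0.8, -0.5, 0], [0, 0, 0]]
    - [1, [-0.8, -0.5, 0], [0, 0, 0]]
    - [1, [-0.8, -0.5, 0], [0, 0, 0]]
    - [1, [-0.8, -0.5, 0], [0, 0, 0]]
    - [1, [-0.8, -0.5, 0], [0, 0, 0]]
    - [1, [-0.8, -0.5, 0], [0, 0, 0]]
    - [1, [0, 0, 0], [0, 0, 0]]

```text
t: 1.78
tool_pos: [0.4043, 0.3451, 0.4584]
tool_rot: [-0.618, -3.077, 0.005]
contact_force: [-0.5, 1.2, 0.3]
opening: 0.0856
grip_force: 0.0
```

play_rows:
  series:
    - [1, [-0.4, -0.9, 0], [0, 0, 0]]
    - [1, [-0.4, -0.9, 0], [0, 0, 0]]
    - [1, [-0.4, -0.9, 0], [0, 0, 0]]
    - [1, [-0.4, -0.9, 0], [0, 0, 0]]
    - [1, [-0.4, -0.9, 0], [0, 0, 0]]
    - [1, [-0.4, -0.9, 0], [0, 0, 0]]
    - [1, [-0.4, -0.9, 0], [0, 0, 0]]
    - [1, [-0.4, -0.9, 0], [0, 0, 0]]

```text
t: 2.78
tool_pos: [0.4134, -0.0471, 0.4595]
tool_rot: [-0.609, -3.08, -0.001]
contact_force: [1.1, -0.7, 0.5]
opening: 0.0854
grip_force: 0.0
```

play_rows:
  series:
    - [1, [-0.4, -0.9, 0], [0, 0, 0]]
    - [1, [-0.4, -0.9, 0], [0, 0, 0]]
    - [1, [-0.4, -0.9, 0], [0, 0, 0]]
    - [1, [-0.4, -0.9, 0.5], [0, 0, 0]]
    - [1, [0, 0, 1], [0, 0, 0]]
    - [1, [0, 0, 0], [0, 0, 0]]

```text
t: 3.52
tool_pos: [0.4173, -0.2417, 0.3786]
tool_rot: [-0.609, -3.07, -0.01]
contact_force: [-0.4, 0.0, 0.3]
opening: 0.0856
grip_force: 0.0
```

```bash
python3 - <<'E'
from h import *
st(); im=save('wrist','w2')[0]
cv2.imwrite('pics/w2b.png',cv2.resize(im,(800,600)))
E
```

```text
3.52 [ 0.4173 -0.2417  0.3786] [[-0.924, 0.382, -0.01], [0.382, 0.924, 0.009], [0.013, 0.004, -1.0]] [-0.68 -0.33  1.72  0.    1.77 -1.86] 0.08559736593325248 0.0 [-0.4  0.   0.3]
```

View pics/w2b.png

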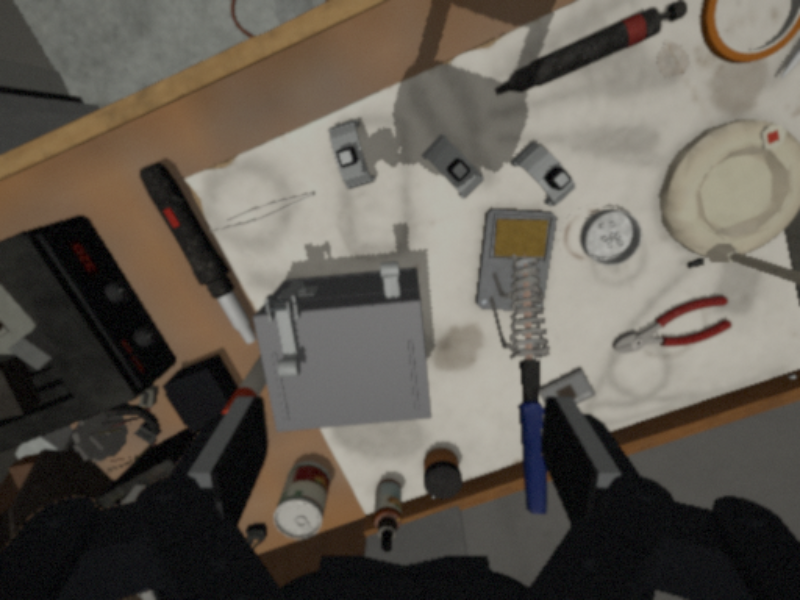

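Wrist view: case lid corners are at about (422,297), (431,417), (276,430) and (257,316). Lever grip at (289,362), pull at (390,280), stud tops at (557,180), (459,170) and (347,157).

```bash
python3 - <<'E'
from h import *
W=lambda x,y:('w2',(x/1.5625-.2,y/1.5625-.2))
c=np.array([atz(*W(*p),.1195) for p in [(422,297),(431,417),(276,430),(259,312)]])
print(c.tolist(), c.mean(0)); 
for i,j in [(0,1),(3,2),(3,0),(2,1)]:
    v=(c[j]-c[i])[:2]; print(np.hypot(*v).round(4), np.arctan2(v[1],v[0]).round(3))
print('tip',atz(*W(289,365),.1385+.006),'pull',atz(*W(390,280),.103))
for n,p,e in [('A',(557,180),((527,147),(566,197))),('B',(459,170),((432,146),(472,190))),('C',(347,157),((344,122),(358,186)))]:
    a,b=[atz(*W(*q),.045) for q in e]; v=(b-a)
    print(n,atz(*W(*p),.076),v[:2],np.arctan2(v[1],v[0]))
E
```

```text
[[0.4684, -0.2456, 0.1195], [0.5834, -0.2825, 0.1195], [0.5391, -0.4248, 0.1195], [0.426, -0.3835, 0.1195]] [ 0.504225 -0.3341    0.1195  ]
0.1208 -0.31
0.1204 -0.35
0.1443 1.273
0.149 1.269
tip [ 0.4735 -0.3719  0.1445] pull [ 0.4476 -0.2677  0.103 ]
A [ 0.4263 -0.0965  0.076 ] [0.0587 0.0207] 0.3390252586097779
B [ 0.3843 -0.1746  0.076 ] [0.0524 0.021 ] 0.38116427175428896
C [ 0.336  -0.2621  0.076 ] [ 0.0573 -0.0118] -0.2030944589315822
```

play_rows:
  series:
    - [1, [0, 0, 0], [0, 0, -0.59]]
    - [1, [-0.47, -0.53, 0.4], [0, 0, 0]]
    - [1, [-0.47, -0.53, 0.4], [0, 0, 0]]
    - [1, [-0.47, -0.54, 0.5], [0, 0, 0]]
    - [1, [-0.47, -0.54, 0.5], [0, 0, 0]]
    - [0.45, [0, 0, 0.5], [0, 0, 0]]
    - [0.45, [0, 0, 0.5], [0, 0, 0]]
    - [0.45, [0, 0, 0], [0, 0, 0]]

```text
t: 4.58
tool_pos: [0.4766, -0.3732, 0.2468]
tool_rot: [-0.482, -3.104, -0.001]
contact_force: [0.7, -0.2, 0.1]
opening: 0.0383
grip_force: 0.0
```

```bash
python3 - <<'E'
from h import *
st(); im=save('wrist','w3')[0]
cv2.imwrite('pics/w3b.png',cv2.resize(im,(800,600)))
E
```

```text
4.58 [ 0.4766 -0.3732  0.2468] [[-0.953, 0.303, -0.0], [0.303, 0.953, 0.0], [0.0, 0.0, -1.0]] [-0.79 -0.    1.64  0.    1.5  -2.05] 0.03834656166942443 0.0 [ 0.7 -0.2  0.1]
```

View pics/w3b.png

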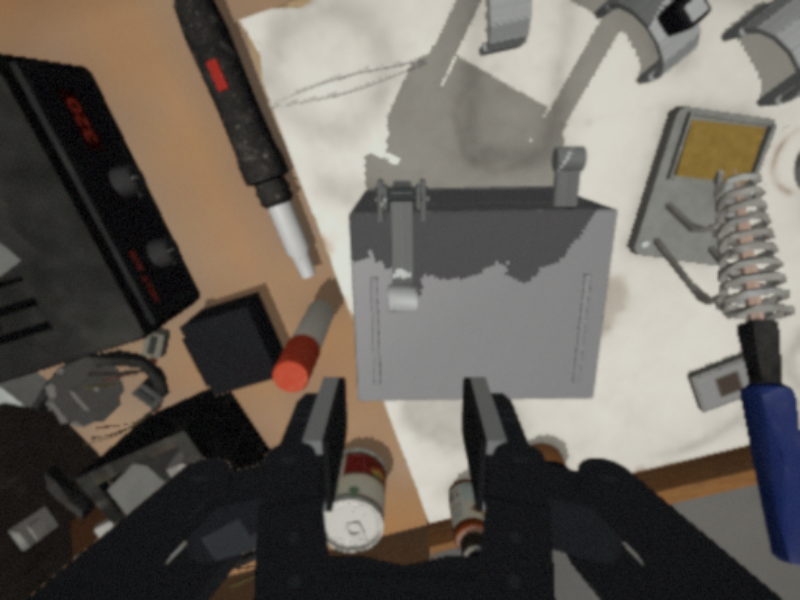

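Lid corners are at (615,210), (594,398), (358,400) and (352,212). The lever grip is at (403,297) and the pull grip at (569,157).

```bash
python3 - <<'E'
from h import *
W=lambda x,y:('w3',(x/1.5625-.2,y/1.5625-.2))
c=np.array([atz(*W(*p),.1195) for p in [(615,210),(594,398),(358,400),(352,213)]])
print(c.tolist(), c.mean(0)); 
for i,j in [(0,1),(3,2),(3,0),(2,1)]:
    v=(c[j]-c[i])[:2]; print(np.hypot(*v).round(4), np.arctan2(v[1],v[0]).round(3))
print('tip',atz(*W(403,297),.1385+.004),'pull',atz(*W(569,157),.107))
print(proj('w3',[ctrl.get_obs()['tool_pos']])*1.5625)
E
```

```text
[[0.4703, -0.2501, 0.1195], [0.584, -0.2826, 0.1195], [0.5401, -0.4253, 0.1195], [0.4275, -0.389, 0.1195]] [ 0.505475 -0.33675   0.1195  ]
0.1183 -0.278
0.1183 -0.312
0.1453 1.272
0.1493 1.272
tip [ 0.4755 -0.3747  0.1425] pull [ 0.4367 -0.265   0.107 ]
[[406.25   401.5625]]
```

play_rows:
  series:
    - [0.45, [0, -0.03, 0.8], [0, 0, 0]]
    - [0.45, [0, 0, 0.8], [0, 0, 0]]
    - [0.45, [0, 0, 0.5], [0, 0, 0]]
    - [0.45, [0, 0, 0.28], [0, 0, 0]]
    - [0, [0, 0, 0], [0, 0, 0]]
    - [0, [0, 0, 0], [0, 0, 0]]
    - [0, [0, 0, 0], [0, 0, 0]]
    - [0, [0, 0, 0], [0, 0, 0]]
  force: 40

```text
t: 5.62
tool_pos: [0.4765, -0.3743, 0.1289]
tool_rot: [0.482, 3.102, 0.003]
contact_force: [2.3, 5.2, -1.6]
opening: 0.0149
grip_force: 42.4
```

play_rows:
  series:
    - [0, [0.062, 0, -0.19], [0, 0, 0]]
    - [0, [0.094, 0, -0.174], [0, 0, 0]]
    - [0, [0.124, 0, -0.158], [0, 0, 0]]
    - [0, [0.148, 0, -0.132], [0, 0, 0]]
    - [0, [0.168, 0, -0.104], [0, 0, 0]]
    - [0, [0.188, 0, -0.074], [0, 0, 0]]
    - [0, [0.194, 0, -0.04], [0, 0, 0]]
    - [0, [0.2, 0, -0.006], [0, 0, 0]]

```text
t: 6.62
tool_pos: [0.4203, -0.3572, 0.1734]
tool_rot: [0.483, 3.1, 0.0]
contact_force: [5.8, 3.4, -2.2]
opening: 0.0144
grip_force: 38.9
```

```bash
python3 - <<'E'
from h import *
st(); im=save('wrist','w4')[0]
E
```

```text
6.62 [ 0.4203 -0.3572  0.1734] [[-0.953, 0.304, 0.004], [0.304, 0.953, -0.001], [-0.004, 0.001, -1.0]] [-0.84 -0.08  1.84  0.    1.38 -2.1 ] 0.014370650460486014 38.910759687423706 [ 5.8  3.4 -2.2]
```

play_rows:
  series:
    - [0, [0.224, 0, 0.036], [0, 0, 0]]
    - [0, [0.212, 0, 0.08], [0, 0, 0]]
    - [0, [0.194, 0, 0.12], [0, 0, 0]]
    - [0.45, [0, 0, 0], [0, 0, 0]]
    - [0.45, [0, 0, 0], [0, 0, 0]]
    - [0.45, [0, 0, -0.6], [0, 0, 0]]
    - [0.45, [0, 0, -0.8], [0, 0, 0]]
    - [0.45, [0, 0, 0], [0, 0, 0]]

```text
t: 7.68
tool_pos: [0.3907, -0.3501, 0.2346]
tool_rot: [0.484, 3.098, -0.01]
contact_force: [0.3, 1.6, -0.6]
opening: 0.0384
grip_force: 0.0
```

```bash
python3 - <<'E'
from h import *
st(); im=save('wrist','w5')[0]
cv2.imwrite('pics/w5b.png',cv2.resize(im,(640,480)))
E
```

```text
7.67 [ 0.3907 -0.3501  0.2346] [[-0.952, 0.305, 0.005], [0.305, 0.952, -0.007], [-0.007, -0.005, -1.0]] [-0.87 -0.2   1.85 -0.    1.49 -2.13] 0.03836040604675848 0.0 [ 0.3  1.6 -0.6]
```

View pics/w5b.png

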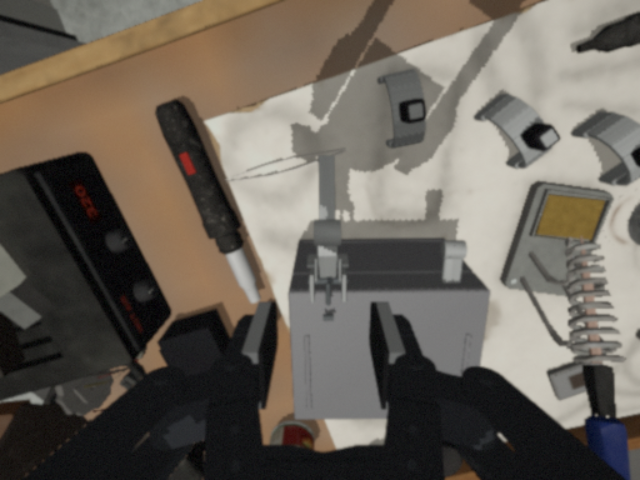

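play_rows:
  series:
    - [0.45, [-0.1, 0.5, 0], [0, 0, 0]]
    - [0.45, [-0.1, 0.5, 0], [0, 0, 0]]
    - [0.45, [-0.1, 0.5, 0], [0, 0, 0]]
    - [0.45, [-0.07, 0.42, 0.5], [0, 0, 0]]
    - [0.45, [0, 0, 0.8], [0, 0, 0]]
    - [0.45, [0, 0, 0.8], [0, 0, 0]]
    - [0.45, [0, 0, 0.5], [0, 0, 0]]
    - [0.45, [0, 0, 0.25], [0, 0, 0]]

```text
t: 8.72
tool_pos: [0.4345, -0.261, 0.084]
tool_rot: [-0.483, -3.1, -0.003]
contact_force: [-0.7, 0.6, -0.0]
opening: 0.0386
grip_force: 0.0
```

```bash
python3 - <<'E'
from h import *
st()
a=3.019-np.linspace(0,1.81,17); p=.1471*np.c_[np.cos(a),np.sin(a)]
d=np.diff(p,axis=0)/.05
print([[0,[round(-x,3),0,round(-z,3)],[0,0,0]] for x,z in d])
E
```

```text
8.72 [ 0.4345 -0.261   0.084 ] [[-0.953, 0.305, -0.004], [0.304, 0.953, 0.003], [0.005, 0.001, -1.0]] [-0.69 -0.09  2.01 -0.    1.22 -1.95] 0.03857148284896266 0.0 [-0.7  0.6 -0. ]
[[0, [np.float64(-0.059), 0, np.float64(-0.327)], [0, 0, 0]], [0, [np.float64(-0.096), 0, np.float64(-0.319)], [0, 0, 0]], [0, [np.float64(-0.131), 0, np.float64(-0.306)], [0, 0, 0]], [0, [np.float64(-0.165), 0, np.float64(-0.289)], [0, 0, 0]], [0, [np.float64(-0.196), 0, np.float64(-0.268)], [0, 0, 0]], [0, [np.float64(-0.225), 0, np.float64(-0.245)], [0, 0, 0]], [0, [np.float64(-0.252), 0, np.float64(-0.218)], [0, 0, 0]], [0, [np.float64(-0.275), 0, np.float64(-0.188)], [0, 0, 0]], [0, [np.float64(-0.294), 0, np.float64(-0.156)], [0, 0, 0]], [0, [np.float64(-0.31), 0, np.float64(-0.121)], [0, 0, 0]], [0, [np.float64(-0.321), 0, np.float64(-0.086)], [0, 0, 0]], [0, [np.float64(-0.329), 0, np.float64(-0.049)], [0, 0, 0]], [0, [np.float64(-0.332), 0, np.float64(-0.011)], [0, 0, 0]], [0, [np.float64(-0.332), 0, np.float64(0.026)], [0, 0, 0]], [0, [np.float64(-0.327), 0, np.float64(0.064)], [0, 0, 0]], [0, [np.float64(-0.317), 0, np.float64(0.1)], [0, 0, 0]]]
```

play_rows:
  series:
    - [0.45, [-0.08, -0.03, -0.08], [0, 0, 0]]
    - [0.45, [0, 0, 0], [0, 0, 0]]
    - [0, [0, 0, 0], [0, 0, 0]]
    - [0, [0, 0, 0], [0, 0, 0]]
    - [0, [0, 0, 0], [0, 0, 0]]
    - [0, [0, 0, 0], [0, 0, 0]]
  force: 60

```text
t: 9.48
tool_pos: [0.4407, -0.264, 0.0927]
tool_rot: [0.484, 3.101, 0.003]
contact_force: [0.4, 4.9, 5.4]
opening: 0.0144
grip_force: 58.6
```

play_rows:
  series:
    - [0, [-0.059, 0, -0.327], [0, 0, 0]]
    - [0, [-0.096, 0, -0.319], [0, 0, 0]]
    - [0, [-0.131, 0, -0.306], [0, 0, 0]]
    - [0, [-0.165, 0, -0.289], [0, 0, 0]]
    - [0, [-0.196, 0, -0.268], [0, 0, 0]]
    - [0, [0, 0, 0], [0, 0, 0]]

```text
t: 10.22
tool_pos: [0.4717, -0.2735, 0.1674]
tool_rot: [0.483, 3.102, 0.005]
contact_force: [5.1, 5.6, -5.5]
opening: 0.014
grip_force: 59.4
```

play_rows:
  series:
    - [0, [-0.225, 0, -0.245], [0, 0, 0]]
    - [0, [-0.252, 0, -0.218], [0, 0, 0]]
    - [0, [-0.275, 0, -0.188], [0, 0, 0]]
    - [0, [-0.294, 0, -0.156], [0, 0, 0]]
    - [0, [-0.31, 0, -0.121], [0, 0, 0]]
    - [0, [-0.321, 0, -0.086], [0, 0, 0]]
    - [0, [-0.329, 0, -0.049], [0, 0, 0]]

```text
t: 11.1
tool_pos: [0.5655, -0.302, 0.2192]
tool_rot: [-0.481, -3.099, -0.011]
contact_force: [-1.4, 12.3, -4.5]
opening: 0.013
grip_force: 58.5
```

play_rows:
  series:
    - [0, [-0.332, 0, -0.011], [0, 0, 0]]
    - [0, [-0.332, 0, 0.026], [0, 0, 0]]
    - [0, [-0.327, 0, 0.064], [0, 0, 0]]
    - [0, [-0.317, 0, 0.1], [0, 0, 0]]
    - [0, [-0.06, 0, 0.02], [0, 0, 0]]
    - [0, [0, 0, 0], [0, 0, 0]]

```text
t: 11.85
tool_pos: [0.633, -0.3227, 0.2114]
tool_rot: [0.481, 3.103, 0.009]
contact_force: [2.6, 10.6, -1.3]
opening: 0.0114
grip_force: 58.8
```

```bash
python3 - <<'E'
from h import *
st(); a=save('scene','s2')[0][195:345,220:390]; b=save('side','d2')[0][130:230,240:350]
b=cv2.resize(b,(660,600)) ; a=cv2.resize(a,(680,600))
E
```

```text
11.85 [ 0.633  -0.3227  0.2114] [[-0.953, 0.303, 0.002], [0.303, 0.953, 0.006], [-0.001, 0.006, -1.0]] [-0.58  0.26  1.41  0.01  1.47 -1.84] 0.011379940342269001 58.824827671051025 [ 2.6 10.6 -1.3]
```

play_rows:
  series:
    - [0.45, [0, 0, 0], [0, 0, 0]]
    - [0.45, [0, 0, 0], [0, 0, 0]]
    - [0.45, [0, 0, -0.8], [0, 0, 0]]
    - [0.45, [0.2, 0, -0.8], [0, 0, 0]]
    - [0.45, [0.9, 0, -0.5], [0, 0, 0]]
    - [0.45, [1, 0, 0], [0, 0, 0]]
    - [0.45, [1, 0, 0], [0, 0, 0]]
    - [0.45, [0.5, 0, 0], [0, 0, 0]]

```text
t: 12.95
tool_pos: [0.4577, -0.2715, 0.3165]
tool_rot: [0.486, 3.101, -0.004]
contact_force: [0.5, -0.2, 0.3]
opening: 0.0382
grip_force: 0.0
```

```bash
python3 - <<'E'
from h import *
st(); b=save('wrist','w6')[0]; a=save('scene','s3')[0][180:330,220:390]
cv2.imwrite('pics/c6.png',np.hstack([cv2.resize(a,(400,353)),cv2.resize(b,(400,353))]))
E
```

```text
12.95 [ 0.4577 -0.2715  0.3165] [[-0.952, 0.306, 0.002], [0.306, 0.952, -0.003], [-0.003, -0.002, -1.0]] [-0.67 -0.21  1.72 -0.    1.63 -1.93] 0.038171397842749595 0.0 [ 0.5 -0.2  0.3]
```

View pics/c6.png

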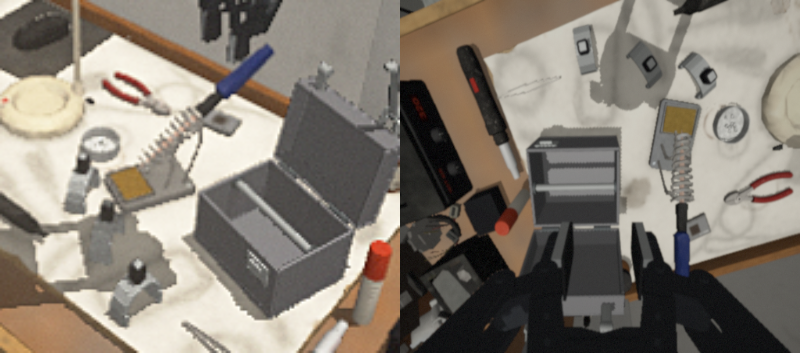

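```bash
python3 - <<'E'
from h import *
c=np.array([.5055,-.337]);y=-.305
x=np.array([np.cos(y),np.sin(y)]);Y=np.array([-np.sin(y),np.cos(y)])
L=lambda a,b,z:[*(c+a*x+b*Y),z]
im=load('w6')[0].copy(); pts=[]
P=[L(0,.07,.075),L(0,-.07,.075),L(-.06,.075,.085),L(-.06,-.075,.085),L(.06,.075,.085),L(.06,-.075,.085),[.4263,-.0965,.076],[.3843,-.1746,.076],[.336,-.2621,.076]]
big=cv2.resize(im[20:260,140:440],None,fx=2.5,fy=2.5,interpolation=cv2.INTER_CUBIC)
for p in proj('w6',P): cv2.drawMarker(big,(int((p[0]-140)*2.5+1),int((p[1]-20)*2.5+1)),(0,0,255),0,8,1)
cv2.imwrite('pics/w6b.png',big)
for q in (1.6,1.7,1.75,1.8,1.85):
    a=3.019-q; print(q,proj('s3',[L(.06+.1471*np.cos(a),.05,.085+.1471*np.sin(a))]), (proj('s3',[L(.06+.1471*np.cos(a),.05,.085+.1471*np.sin(a))])-[220,180])*2.353)
s=load('s3')[0][190:240,330:400]; cv2.imwrite('pics/s3p.png',s)
E
```

```text
1.6 [[353. 210.]] [[312.949  70.59 ]]
1.7 [[356. 210.]] [[320.008  70.59 ]]
1.75 [[358. 210.]] [[324.714  70.59 ]]
1.8 [[360. 209.]] [[329.42   68.237]]
1.85 [[362. 210.]] [[334.126  70.59 ]]
```

View pics/w6b.png

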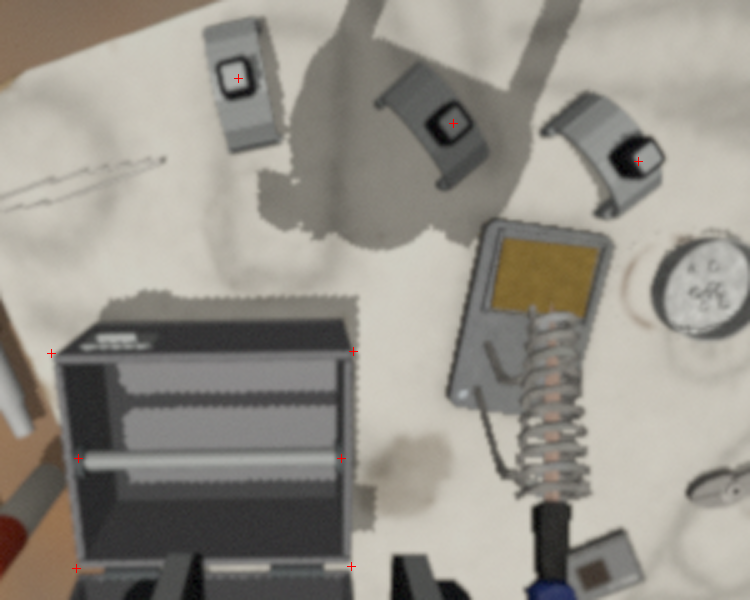

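play_rows:
  series:
    - [0.45, [0.415, 0.79, 0], [0, 0, 0]]
    - [0.45, [0.415, 0.79, 0], [0, 0, 0]]
    - [0.45, [0.415, 0.79, 0], [0, 0, 0]]
    - [0.45, [0.415, 0.79, 0], [0, 0, 0]]
    - [0.45, [0, 0, 0.5], [0, 0, -0.924]]
    - [0.45, [0, 0, 0.5], [0, 0, -0.924]]
    - [0.45, [0, 0, 0.5], [0, 0, -0.924]]
    - [0.45, [0, 0, 0.5], [0, 0, -0.924]]

```text
t: 14.05
tool_pos: [0.4297, -0.0959, 0.2149]
tool_rot: [-0.33, 3.123, -0.002]
contact_force: [0.2, 0.4, 0.0]
opening: 0.0384
grip_force: 0.0
```

play_rows:
  series:
    - [0.45, [0, 0, 0], [0, 0, -0.924]]
    - [0.45, [0, 0, 0], [0, 0, 0]]

```text
t: 14.3
tool_pos: [0.4294, -0.0958, 0.2152]
tool_rot: [-0.522, 3.097, -0.001]
contact_force: [-0.1, 0.5, -0.5]
opening: 0.0386
grip_force: 0.0
```

```bash
cat >> h.py <<'E'
def mask(im):
    g=im.max(2); m=(g<60).astype(np.uint8); return m
def view(f,p,pts,name,r=75,s=4):
    # crop about projected point p (world), marks at pts
    im=load(f)[0]; u=proj(f,[p])[0].astype(int); x0=min(max(u[0]-r,0),512-2*r);y0=min(max(u[1]-r,0),384-2*r)
    b=cv2.resize(im[y0:y0+2*r,x0:x0+2*r],None,fx=s,fy=s,interpolation=cv2.INTER_CUBIC)
    for q in proj(f,pts): cv2.drawMarker(b,(int((q[0]-x0)*s),int((q[1]-y0)*s)),(0,0,255),0,8,1)
    cv2.imwrite(f'pics/{name}.png',b); print(name,'x0,y0',x0,y0,'s',s); return b
E
python3 - <<'E'
from h import *
st(); save('wrist','w7')
view('w7',[.427,-.096,.05],[[.427,-.096,.076],[.427+.03*np.cos(.34),-.096+.03*np.sin(.34),0.0],[.427-.03*np.cos(.34),-.096-.03*np.sin(.34),0.0]],'w7b',r=75,s=4)
E
```

```text
14.3 [ 0.4294 -0.0958  0.2152] [[-0.945, -0.328, 0.001], [-0.328, 0.945, -0.001], [-0.0, -0.001, -1.0]] [-0.39 -0.41  2.04 -0.    1.51 -2.29] 0.03862250955585814 0.0 [-0.1  0.5 -0.5]
w7b x0,y0 185 95 s 4
```

View pics/w7b.png

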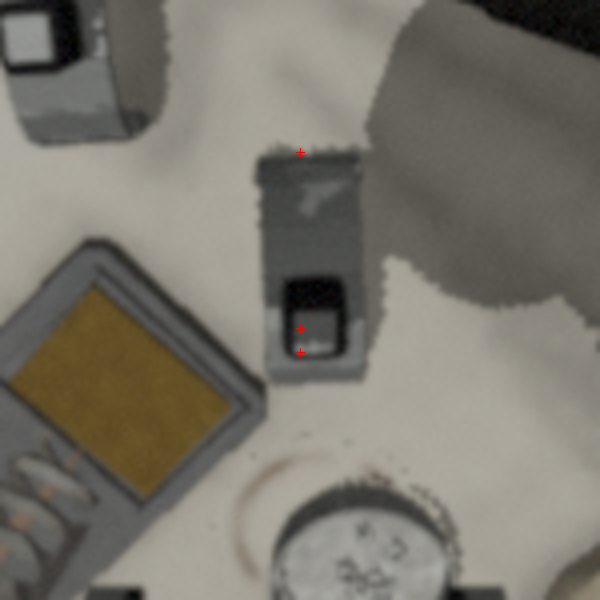

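```bash
python3 - <<'E'
from h import *
p=atz('w7',(185+(315+.5)/4-.5,95+(331+.5)/4-.5),.076); o=ctrl.get_obs(); M=R.from_rotvec(o['tool_rot']).as_matrix()
print(p, (M.T@(p-o['tool_pos'])/.05).round(3))
for a in [(293,309),(337,309),(293,352),(337,352)]: print(atz('w7',(185+a[0]/4,95+a[1]/4),.076))
E
```

```text
[ 0.4266 -0.093   0.076 ] [0.038 0.075 2.79 ]
[ 0.4234 -0.0993  0.076 ]
[ 0.42   -0.0895  0.076 ]
[ 0.4335 -0.0958  0.076 ]
[ 0.43   -0.0859  0.076 ]
```

play_rows:
  series:
    - [0.45, [0.038, 0.075, 0.6], [0, 0, 0]]
    - [0.45, [0, 0, 0.9], [0, 0, 0]]
    - [0.45, [0, 0, 0.9], [0, 0, 0]]
    - [0.45, [0, 0, 0.5], [0, 0, 0]]
    - [0.45, [0, 0, 0.28], [0, 0, 0]]
    - [0.45, [0, 0, 0], [0, 0, 0]]
    - [0, [0, 0, 0], [0, 0, 0]]
    - [0, [0, 0, 0], [0, 0, 0]]
  force: 50

```text
t: 15.35
tool_pos: [0.4268, -0.0929, 0.0573]
tool_rot: [-0.524, 3.095, -0.003]
contact_force: [0.5, -0.5, 2.4]
opening: 0.0148
grip_force: 51.4
```

play_rows:
  series:
    - [0, [0, 0, 0], [0, 0, 0]]
    - [0, [0, 0, 0], [0, 0, 0]]

```text
t: 15.6
tool_pos: [0.4269, -0.0929, 0.0573]
tool_rot: [-0.524, 3.095, -0.003]
contact_force: [0.7, 0.8, 6.1]
opening: 0.015
grip_force: 51.8
```

play_rows:
  series:
    - [0, [0, 0, -0.3], [0, 0, 0]]
    - [0, [0, 0, -0.7], [0, 0, 0]]
    - [0, [0, 0, -0.9], [0, 0, 0]]
    - [0, [0, 0, -0.9], [0, 0, 0]]
    - [0, [0, 0, -0.86], [0, 0, 0]]
    - [0, [-0.05, -0.56, 0], [0, 0, 0.57]]
    - [0, [0, 0, 0], [0, 0, 0]]

```text
t: 16.48
tool_pos: [0.4372, -0.1188, 0.2395]
tool_rot: [-0.399, 3.116, -0.001]
contact_force: [-0.4, -0.2, -1.0]
opening: 0.0148
grip_force: 51.0
```

```bash
cat >> h.py <<'E'
C=np.array([.5055,-.337]);YAW=-.305
def L(a,b,z): return np.array([C[0]+a*np.cos(YAW)-b*np.sin(YAW),C[1]+a*np.sin(YAW)+b*np.cos(YAW),z])
def goto(p,yaw=YAW):
    # tool y axis at world angle yaw+90deg ; prints the turn about tool z first, then shift in the turned tool axes
    o=ctrl.get_obs(); M=R.from_rotvec(o['tool_rot']).as_matrix()
    cur=np.arctan2(-M[0,1],M[1,1]); x=-np.array([np.cos(yaw),np.sin(yaw)]); y=np.array([-np.sin(yaw),np.cos(yaw)])
    d=(np.array(p)-o['tool_pos'])/.05; print('turn',round(np.degrees(-(yaw-cur))/8,2),'then shift',[round(float(v),3) for v in (x@d[:2],y@d[:2],-d[2])])
E
python3 - <<'E'
from h import *
st(); goto(L(.001,.042,.24))
E
```

```text
16.48 [ 0.4372 -0.1188  0.2395] [[-0.968, -0.252, 0.001], [-0.252, 0.968, -0.0], [-0.0, -0.001, -1.0]] [-0.43 -0.38  1.99 -0.    1.54 -2.26] 0.0148389697755978 51.00618302822113 [-0.4 -0.2 -1. ]
turn 4.01 then shift [-2.634, -2.913, -0.01]
```

play_rows:
  series:
    - [0, [0, 0, 0], [0, 0, 0.8]]
    - [0, [0, 0, 0], [0, 0, 0.8]]
    - [0, [0, 0, 0], [0, 0, 0.8]]
    - [0, [0, 0, 0], [0, 0, 0.8]]
    - [0, [0, 0, 0], [0, 0, 0.81]]
    - [0, [0, 0, 0], [0, 0, 0]]

```text
t: 17.23
tool_pos: [0.4363, -0.1173, 0.2378]
tool_rot: [-0.472, -3.104, -0.001]
contact_force: [-0.7, -0.9, -1.0]
opening: 0.0149
grip_force: 51.0
```

play_rows:
  series:
    - [0, [-0.5, -0.58, 0], [0, 0, 0]]
    - [0, [-0.5, -0.58, 0], [0, 0, 0]]
    - [0, [-0.5, -0.58, 0], [0, 0, 0]]
    - [0, [-0.5, -0.58, 0], [0, 0, 0]]
    - [0, [-0.5, -0.58, 0], [0, 0, 0]]
    - [0, [-0.13, 0, 0], [0, 0, 0]]
    - [0, [0, 0, 0], [0, 0, 0]]
    - [0, [0, 0, 0], [0, 0, 0]]

```text
t: 18.23
tool_pos: [0.5189, -0.2946, 0.2384]
tool_rot: [-0.473, -3.105, -0.001]
contact_force: [-0.2, -1.0, -1.6]
opening: 0.0147
grip_force: 51.0
```

```bash
python3 - <<'E'
from h import *
st(); goto(L(.001,.042,.24)); save('wrist','w8')
P=[L(0,.07,.075),L(0,-.07,.075),L(-.06,.075,.085),L(-.06,-.075,.085),L(.06,.075,.085),L(.06,-.075,.085)]
im=cv2.resize(load('w8')[0],(800,600))
for q in proj('w8',P): cv2.drawMarker(im,(int(q[0]*1.5625),int(q[1]*1.5625)),(0,0,255),0,8,1)
cv2.imwrite('pics/w8b.png',im)
E
```

```text
18.23 [ 0.5189 -0.2946  0.2384] [[-0.955, 0.298, -0.0], [0.298, 0.955, 0.001], [0.001, 0.0, -1.0]] [-0.64 -0.02  1.67  0.    1.49 -1.91] 0.014682437199880613 50.99842607975006 [-0.2 -1.  -1.6]
turn 0.02 then shift [-0.02, -0.05, -0.031]
```

View pics/w8b.png

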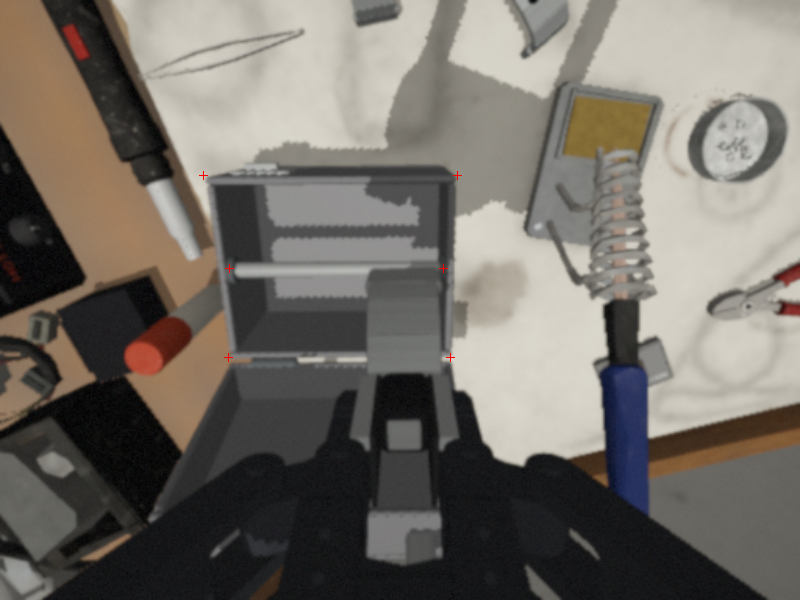

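play_rows:
  series:
    - [0, [-0.02, -0.05, 0.5], [0, 0, 0]]
    - [0, [0, 0, 0.5], [0, 0, 0]]
    - [0, [0, 0, 0.5], [0, 0, 0]]
    - [0, [0, 0, 0.5], [0, 0, 0]]
    - [0, [0, 0, 0.4], [0, 0, 0]]
    - [0, [0, 0, 0.3], [0, 0, 0]]
    - [0, [0, 0, 0.15], [0, 0, 0]]
    - [0, [0, 0, 0.05], [0, 0, 0]]

```text
t: 19.27
tool_pos: [0.5195, -0.2984, 0.0935]
tool_rot: [0.475, 3.105, -0.0]
contact_force: [1.0, -0.2, -0.9]
opening: 0.0149
grip_force: 51.0
```

```bash
python3 - <<'E'
from h import *
st(); goto(L(.001,.042,.0915))
E
```

```text
19.27 [ 0.5195 -0.2984  0.0935] [[-0.954, 0.299, 0.0], [0.299, 0.954, -0.0], [-0.0, -0.0, -1.0]] [-0.65  0.11  1.79  0.    1.24 -1.91] 0.01485131830086325 51.032148599624634 [ 1.  -0.2 -0.9]
turn 0.01 then shift [0.015, 0.02, 0.04]
```

play_rows:
  series:
    - [0, [0, 0, 0.04], [0, 0, 0]]
    - [0, [0, 0, 0.02], [0, 0, 0]]
    - [0, [0, 0, 0], [0, 0, 0]]

```text
t: 19.65
tool_pos: [0.5195, -0.2986, 0.091]
tool_rot: [0.475, 3.105, -0.001]
contact_force: [0.7, -0.6, -1.7]
opening: 0.0147
grip_force: 51.0
```

play_rows:
  series:
    - [0, [0, 0, 0.03], [0, 0, 0]]
    - [0, [0, 0, 0.0], [0, 0, 0]]

```text
t: 19.9
tool_pos: [0.5198, -0.2987, 0.0903]
tool_rot: [0.475, 3.105, -0.001]
contact_force: [-1.9, 1.4, 4.4]
opening: 0.0148
grip_force: 51.7
```

play_rows:
  series:
    - [0, [0, 0, 0.03], [0, 0, 0]]
    - [0, [0, 0, 0.0], [0, 0, 0]]

```text
t: 20.15
tool_pos: [0.5199, -0.2987, 0.0902]
tool_rot: [0.475, 3.105, -0.001]
contact_force: [-4.0, 4.3, 11.4]
opening: 0.0147
grip_force: 52.6
```

play_rows:
  series:
    - [0.35, [0, 0, -0.05], [0, 0, 0]]
    - [0.35, [0, 0, 0], [0, 0, 0]]
    - [0.35, [0, 0, 0], [0, 0, 0]]
    - [0.35, [0, 0, -0.3], [0, 0, 0]]
    - [0.4, [0, 0, -0.6], [0, 0, 0]]
    - [0.45, [0, 0, -0.9], [0, 0, 0]]
    - [0.45, [0, 0, -0.9], [0, 0, 0]]
    - [0.45, [0, 0, 0], [0, 0, 0]]

```text
t: 21.15
tool_pos: [0.5217, -0.3001, 0.2321]
tool_rot: [0.474, 3.096, -0.008]
contact_force: [0.5, -0.1, -0.1]
opening: 0.0385
grip_force: 0.0
```

```bash
python3 - <<'E'
from h import *
st(); goto([.384,-.1738,.22],.345); goto([.384,-.1738,.22])
E
```

```text
21.15 [ 0.5217 -0.3001  0.2321] [[-0.954, 0.299, 0.009], [0.299, 0.954, -0.007], [-0.01, -0.004, -1.0]] [-0.65 -0.01  1.67 -0.    1.47 -1.91] 0.038465239056256414 0.0 [ 0.5 -0.1 -0.1]
turn -4.65 then shift [1.738, 3.309, 0.242]
turn 0.01 then shift [3.386, 1.583, 0.242]
```

play_rows:
  series:
    - [0.45, [0.68, 0.32, 0], [0, 0, 0]]
    - [0.45, [0.68, 0.32, 0], [0, 0, 0]]
    - [0.45, [0.68, 0.32, 0], [0, 0, 0]]
    - [0.45, [0.68, 0.32, 0], [0, 0, 0]]
    - [0.45, [0.66, 0.3, 0], [0, 0, 0]]
    - [0.45, [0, 0, 0.2], [0, 0, -0.93]]
    - [0.45, [0, 0, 0], [0, 0, -0.93]]
    - [0.45, [0, 0, 0], [0, 0, -0.93]]

```text
t: 22.15
tool_pos: [0.3813, -0.1721, 0.2146]
tool_rot: [0.141, -3.138, -0.001]
contact_force: [0.3, 0.1, 0.1]
opening: 0.0382
grip_force: 0.0
```

play_rows:
  series:
    - [0.45, [0, 0, 0], [0, 0, -0.93]]
    - [0.45, [0, 0, 0], [0, 0, -0.93]]
    - [0.45, [0, 0, 0], [0, 0, 0]]

```text
t: 22.52
tool_pos: [0.3815, -0.1723, 0.2147]
tool_rot: [0.537, -3.095, -0.001]
contact_force: [0.4, 0.4, 0.3]
opening: 0.0383
grip_force: 0.0
```

```bash
python3 - <<'E'
from h import *
st(); goto([.384,-.1738,.22],.345); save('wrist','w9')
b=view('w9',[.384,-.1738,.05],[[.384,-.1738,.076]],'w9b',r=75,s=4); c=cv2.resize(load('w9')[0],(800,600))
s=save('scene','s4')[0][180:330,220:390]
cv2.imwrite('pics/w9c.png',np.hstack([cv2.resize(b,(400,400)),cv2.resize(s,(400,400))]))
E
```

```text
22.52 [ 0.3815 -0.1723  0.2147] [[-0.941, -0.337, -0.001], [-0.337, 0.941, 0.0], [0.0, 0.001, -1.0]] [-0.6  -0.47  2.09  0.    1.52 -2.52] 0.03830018112901154 0.0 [0.4 0.4 0.3]
turn -0.01 then shift [-0.037, -0.046, -0.106]
w9b x0,y0 182 99 s 4
```

View pics/w9c.png

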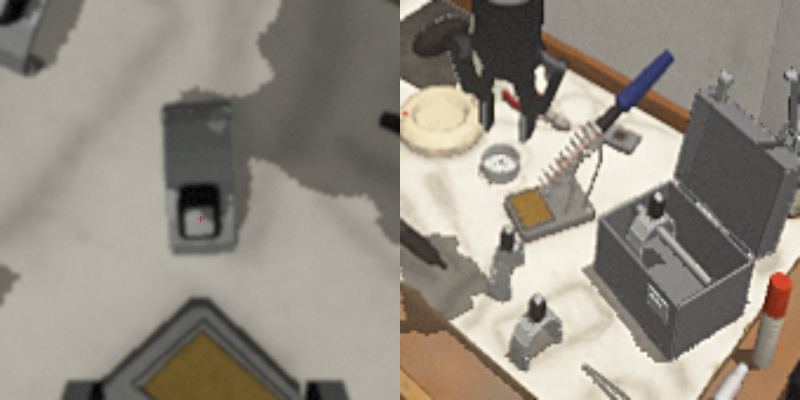

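play_rows:
  series:
    - [0.45, [-0.045, -0.046, 0.6], [0, 0, 0]]
    - [0.45, [0, 0, 0.9], [0, 0, 0]]
    - [0.45, [0, 0, 0.9], [0, 0, 0]]
    - [0.45, [0, 0, 0.5], [0, 0, 0]]
    - [0.45, [0, 0, 0.27], [0, 0, 0]]
    - [0.45, [0, 0, 0], [0, 0, 0]]
    - [0, [0, 0, 0], [0, 0, 0]]
    - [0, [0, 0, 0], [0, 0, 0]]

```text
t: 23.62
tool_pos: [0.3857, -0.1746, 0.0581]
tool_rot: [-0.539, 3.093, -0.003]
contact_force: [-0.6, -0.4, 2.0]
opening: 0.0147
grip_force: 52.1
```

play_rows:
  series:
    - [0, [0, 0, 0], [0, 0, 0]]
    - [0, [0, 0, 0], [0, 0, 0]]

```text
t: 23.88
tool_pos: [0.3857, -0.1746, 0.0581]
tool_rot: [-0.539, 3.093, -0.003]
contact_force: [-0.5, -0.0, 5.8]
opening: 0.0143
grip_force: 52.6
```

play_rows:
  series:
    - [0, [0, 0, -0.3], [0, 0, 0]]
    - [0, [0, 0, -0.7], [0, 0, 0]]
    - [0, [0, 0, -0.9], [0, 0, 0]]
    - [0, [0, 0, -0.9], [0, 0, 0]]
    - [0, [0, 0, -0.6], [0, 0, 0.93]]
    - [0, [0, 0, 0], [0, 0, 0.93]]
    - [0, [0, 0, 0], [0, 0, 0.93]]
    - [0, [0, 0, 0], [0, 0, 0.93]]

```text
t: 24.88
tool_pos: [0.3843, -0.1736, 0.2269]
tool_rot: [-0.28, -3.129, -0.0]
contact_force: [0.5, -0.3, -0.7]
opening: 0.0148
grip_force: 51.9
```

play_rows:
  series:
    - [0, [0, 0, 0], [0, 0, 0.94]]
    - [0, [0, 0, 0], [0, 0, 0]]

```text
t: 25.12
tool_pos: [0.3844, -0.1736, 0.2267]
tool_rot: [-0.475, -3.105, -0.0]
contact_force: [0.4, -1.3, -0.5]
opening: 0.0142
grip_force: 51.9
```

```bash
python3 - <<'E'
from h import *
st(); goto(L(.001,0,.23))
E
```

```text
25.12 [ 0.3844 -0.1736  0.2267] [[-0.954, 0.299, -0.0], [0.299, 0.954, 0.0], [0.0, 0.0, -1.0]] [-0.6  -0.47  2.07  0.    1.54 -1.87] 0.014214635534169951 51.85603737831116 [ 0.4 -1.3 -0.5]
turn 0.01 then shift [-3.312, -2.389, -0.066]
```

play_rows:
  series:
    - [0, [-0.55, -0.4, 0], [0, 0, 0]]
    - [0, [-0.55, -0.4, 0], [0, 0, 0]]
    - [0, [-0.55, -0.4, 0], [0, 0, 0]]
    - [0, [-0.55, -0.4, 0], [0, 0, 0]]
    - [0, [-0.55, -0.4, 0], [0, 0, 0]]
    - [0, [-0.55, -0.41, 0], [0, 0, 0]]
    - [0, [0, 0, 0], [0, 0, 0]]
    - [0, [0, 0, 0], [0, 0, 0]]

```text
t: 26.12
tool_pos: [0.5054, -0.3379, 0.2263]
tool_rot: [-0.476, -3.104, -0.001]
contact_force: [0.2, -0.3, -1.4]
opening: 0.0146
grip_force: 51.8
```

```bash
python3 - <<'E'
from h import *
st(); goto(L(.001,-.001,.0935))
E
```

```text
26.12 [ 0.5054 -0.3379  0.2263] [[-0.954, 0.299, -0.001], [0.299, 0.954, 0.001], [0.001, 0.001, -1.0]] [-0.71  0.02  1.66  0.    1.47 -1.98] 0.014601243053104854 51.81995093822479 [ 0.2 -0.3 -1.4]
turn 0.01 then shift [-0.016, -0.002, 2.655]
```

play_rows:
  series:
    - [0, [0, 0, 0.5], [0, 0, 0]]
    - [0, [0, 0, 0.5], [0, 0, 0]]
    - [0, [0, 0, 0.5], [0, 0, 0]]
    - [0, [0, 0, 0.4], [0, 0, 0]]
    - [0, [0, 0, 0.4], [0, 0, 0]]
    - [0, [0, 0, 0.25], [0, 0, 0]]
    - [0, [0, 0, 0.1], [0, 0, 0]]
    - [0, [0, 0, 0], [0, 0, 0]]

```text
t: 27.12
tool_pos: [0.5059, -0.3385, 0.0941]
tool_rot: [0.478, 3.105, -0.0]
contact_force: [0.2, -0.4, -1.4]
opening: 0.0141
grip_force: 51.8
```

play_rows:
  series:
    - [0, [0, 0, 0.04], [0, 0, 0]]
    - [0, [0, 0, 0], [0, 0, 0]]

```text
t: 27.38
tool_pos: [0.506, -0.3386, 0.0926]
tool_rot: [0.478, 3.104, -0.001]
contact_force: [0.1, 0.1, -1.4]
opening: 0.0144
grip_force: 51.9
```

play_rows:
  series:
    - [0, [0, 0, 0.03], [0, 0, 0]]
    - [0, [0, 0, 0], [0, 0, 0]]

```text
t: 27.62
tool_pos: [0.5061, -0.3386, 0.0911]
tool_rot: [0.478, 3.104, -0.001]
contact_force: [-0.0, 1.1, 0.8]
opening: 0.0146
grip_force: 52.0
```

play_rows:
  series:
    - [0, [0, 0, 0.02], [0, 0, 0]]
    - [0, [0, 0, 0], [0, 0, 0]]

```text
t: 27.88
tool_pos: [0.5062, -0.3387, 0.091]
tool_rot: [0.477, 3.104, -0.001]
contact_force: [-1.6, 1.8, 6.1]
opening: 0.0148
grip_force: 52.8
```

Seated as predicted; release and go to the last cuff.

play_rows:
  series:
    - [0.3, [0, 0, -0.03], [0, 0, 0]]
    - [0.3, [0, 0, 0], [0, 0, 0]]
    - [0.3, [0, 0, 0], [0, 0, 0]]
    - [0.3, [0, 0, -0.3], [0, 0, 0]]
    - [0.3, [0, 0, -0.6], [0, 0, 0]]
    - [0.45, [0, 0, -0.9], [0, 0, 0]]
    - [0.45, [0, 0, -0.9], [0, 0, 0]]
    - [0.45, [0, 0, 0], [0, 0, 0]]

```text
t: 28.88
tool_pos: [0.5081, -0.3402, 0.2333]
tool_rot: [0.476, 3.096, -0.009]
contact_force: [-0.6, 0.0, 0.1]
opening: 0.0385
grip_force: 0.0
```

```bash
python3 - <<'E'
from h import *
st(); goto([.336,-.2632,.22])
E
```

```text
28.88 [ 0.5081 -0.3402  0.2333] [[-0.954, 0.3, 0.009], [0.3, 0.954, -0.007], [-0.01, -0.004, -1.0]] [-0.71  0.01  1.65 -0.    1.47 -1.98] 0.03845255515819062 0.0 [-0.6  0.   0.1]
turn -0.0 then shift [3.745, 0.436, 0.265]
```

play_rows:
  series:
    - [0.45, [0.75, 0.09, 0], [0, 0, 0]]
    - [0.45, [0.75, 0.09, 0], [0, 0, 0]]
    - [0.45, [0.75, 0.09, 0], [0, 0, 0]]
    - [0.45, [0.75, 0.09, 0], [0, 0, 0]]
    - [0.45, [0.74, 0.08, 0], [0, 0, 0]]
    - [0.45, [0, 0, 0.2], [0, 0, -0.95]]
    - [0.45, [0, 0, 0], [0, 0, 0]]
    - [0.45, [0, 0, 0], [0, 0, 0]]

```text
t: 29.88
tool_pos: [0.3342, -0.2612, 0.2162]
tool_rot: [-0.273, -3.13, -0.0]
contact_force: [0.5, 0.3, -0.4]
opening: 0.0383
grip_force: 0.0
```

```bash
python3 - <<'E'
from h import *
st(); save('wrist','w10')
b=view('w10',[.336,-.263,.05],[[.336,-.263,.076]],'w10b',r=75,s=4)
s=save('scene','s5')[0][180:330,220:390]
cv2.imwrite('pics/w10c.png',np.hstack([cv2.resize(b,(400,400)),cv2.resize(s,(400,400))]))
E
```

```text
29.88 [ 0.3342 -0.2612  0.2162] [[-0.985, 0.173, -0.0], [0.173, 0.985, 0.0], [0.0, 0.0, -1.0]] [-0.84 -0.45  2.07 -0.    1.52 -2.24] 0.038316418314424186 0.0 [ 0.5  0.3 -0.4]
w10b x0,y0 183 98 s 4
```

View pics/w10c.png

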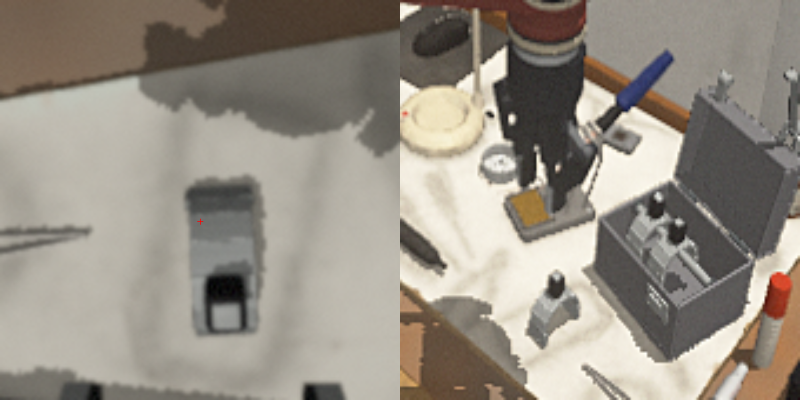

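```bash
python3 - <<'E'
from h import *
p=atz('w10',(183+228*.375,98+318*.375),.076); print(p)
print('check B way', atz('w9',(182+199*.375,99+222*.375),.076))
goto([p[0],p[1],.055],-.174)
E
```

```text
[ 0.3754 -0.2594  0.076 ]
check B way [ 0.385  -0.1738  0.076 ]
turn 0.0 then shift [-0.802, 0.181, 3.227]
```

```bash
python3 - <<'E'
from h import *
print(atz('s5',(220+155*.425-.5,180+283*.375-.5),.066))
E
```

```text
[ 0.3743 -0.2592  0.066 ]
```

play_rows:
  series:
    - [0.45, [-0.4, 0.09, 0], [0, 0, 0]]
    - [0.45, [-0.4, 0.09, 0.4], [0, 0, 0]]
    - [0.45, [0, 0, 0.9], [0, 0, 0]]
    - [0.45, [0, 0, 0.5], [0, 0, 0]]
    - [0.45, [0, 0, 0], [0, 0, 0]]

```text
t: 30.6
tool_pos: [0.374, -0.258, 0.1238]
tool_rot: [-0.271, -3.126, -0.005]
contact_force: [0.2, -0.2, 0.6]
opening: 0.0383
grip_force: 0.0
```

```bash
python3 - <<'E'
from h import *
st(); goto([.3754,-.2594,.055],-.174); im=save('wrist','w11')[0]
u=proj('w11',[[.3754,-.2594,.076]])[0]; print(u)
m=(im.max(2)<45).astype(np.uint8); n,l,s,c=cv2.connectedComponentsWithStats(m)
print([(s[i].tolist(),c[i].round(1).tolist()) for i in range(1,n) if s[i,4]>60])
E
```

```text
30.6 [ 0.374  -0.258   0.1238] [[-0.985, 0.172, -0.004], [0.172, 0.985, 0.004], [0.004, 0.003, -1.0]] [-0.77 -0.28  2.1  -0.    1.32 -2.17] 0.03834076890878261 0.0 [ 0.2 -0.2  0.6]
turn 0.01 then shift [-0.032, -0.023, 1.375]
[258. 221.]
[([433, 83, 79, 36, 1675], [479.7, 102.8]), ([0, 99, 76, 167, 5551], [32.9, 191.8]), ([246, 196, 22, 31, 413], [256.5, 207.5]), ([0, 243, 502, 141, 38078], [231.8, 334.2])]
```

play_rows:
  series:
    - [0.45, [-0.03, -0.02, 0.6], [0, 0, 0]]
    - [0.45, [0, 0, 0.5], [0, 0, 0]]
    - [0.45, [0, 0, 0.26], [0, 0, 0]]
    - [0.45, [0, 0, 0], [0, 0, 0]]
    - [0, [0, 0, 0], [0, 0, 0]]
    - [0, [0, 0, 0], [0, 0, 0]]
    - [0, [0, 0, 0], [0, 0, 0]]
    - [0, [0, 0, 0], [0, 0, 0]]

```text
t: 31.65
tool_pos: [0.3772, -0.2613, 0.0597]
tool_rot: [0.271, 3.128, -0.003]
contact_force: [0.0, 0.9, 6.0]
opening: 0.0146
grip_force: 51.1
```

play_rows:
  series:
    - [0, [0, 0, -0.3], [0, 0, 0]]
    - [0, [0, 0, -0.7], [0, 0, 0]]
    - [0, [0, 0, -0.9], [0, 0, 0]]
    - [0, [0, 0, -0.9], [0, 0, 0]]
    - [0, [0, 0, -0.6], [0, 0, 0.94]]
    - [0, [0, 0, 0], [0, 0, 0]]
    - [0, [0, 0, 0], [0, 0, 0]]

```text
t: 32.52
tool_pos: [0.3756, -0.2598, 0.2264]
tool_rot: [-0.472, -3.104, -0.002]
contact_force: [0.6, 0.1, -1.7]
opening: 0.0147
grip_force: 50.6
```

```bash
python3 - <<'E'
from h import *
st(); goto(L(.001,-.043,.23))
E
```

```text
32.52 [ 0.3756 -0.2598  0.2264] [[-0.955, 0.297, -0.002], [0.297, 0.955, 0.002], [0.002, 0.001, -1.0]] [-0.77 -0.36  1.99 -0.    1.52 -2.04] 0.014653037102646179 50.562883394060236 [ 0.6  0.1 -1.7]
turn 0.02 then shift [-2.961, -1.553, -0.071]
```

play_rows:
  series:
    - [0, [-0.5, -0.26, 0], [0, 0, 0]]
    - [0, [-0.5, -0.26, 0], [0, 0, 0]]
    - [0, [-0.5, -0.26, 0], [0, 0, 0]]
    - [0, [-0.5, -0.26, 0], [0, 0, 0]]
    - [0, [-0.5, -0.26, 0], [0, 0, 0]]
    - [0, [-0.46, -0.25, 0], [0, 0, 0]]
    - [0, [0, 0, 0], [0, 0, 0]]
    - [0, [0, 0, 0], [0, 0, 0]]

```text
t: 33.52
tool_pos: [0.4934, -0.3777, 0.2259]
tool_rot: [-0.474, -3.102, -0.004]
contact_force: [0.3, -0.2, -1.6]
opening: 0.0146
grip_force: 50.5
```

```bash
python3 - <<'E'
from h import *
goto(L(.001,-.043,.095))
E
```

```text
turn 0.01 then shift [-0.007, -0.011, 2.618]
```

play_rows:
  series:
    - [0, [0, 0, 0.5], [0, 0, 0]]
    - [0, [0, 0, 0.5], [0, 0, 0]]
    - [0, [0, 0, 0.5], [0, 0, 0]]
    - [0, [0, 0, 0.4], [0, 0, 0]]
    - [0, [0, 0, 0.4], [0, 0, 0]]
    - [0, [0, 0, 0.22], [0, 0, 0]]
    - [0, [0, 0, 0.1], [0, 0, 0]]
    - [0, [0, 0, 0], [0, 0, 0]]

```text
t: 34.52
tool_pos: [0.4945, -0.3788, 0.0972]
tool_rot: [0.475, 3.105, -0.0]
contact_force: [-0.8, -0.4, -0.8]
opening: 0.015
grip_force: 50.6
```

play_rows:
  series:
    - [0, [0, 0, 0.03], [0, 0, 0]]
    - [0, [0, 0, 0], [0, 0, 0]]

```text
t: 34.78
tool_pos: [0.4946, -0.3789, 0.0962]
tool_rot: [0.475, 3.105, -0.001]
contact_force: [0.1, -0.1, -1.9]
opening: 0.0148
grip_force: 50.6
```

play_rows:
  series:
    - [0, [0, 0, 0.02], [0, 0, 0]]
    - [0, [0, 0, 0], [0, 0, 0]]

```text
t: 35.02
tool_pos: [0.4943, -0.3787, 0.0946]
tool_rot: [0.475, 3.105, -0.0]
contact_force: [-0.4, 0.3, -1.8]
opening: 0.0146
grip_force: 50.6
```

play_rows:
  series:
    - [0, [0, 0, 0.03], [0, 0, 0]]
    - [0, [0, 0, 0], [0, 0, 0]]

```text
t: 35.28
tool_pos: [0.4943, -0.3786, 0.0929]
tool_rot: [-0.475, -3.105, -0.0]
contact_force: [-0.2, -0.5, -1.3]
opening: 0.0146
grip_force: 50.6
```

play_rows:
  series:
    - [0, [0, 0, 0.02], [0, 0, 0]]
    - [0, [0, 0, 0], [0, 0, 0]]

```text
t: 35.52
tool_pos: [0.4944, -0.3787, 0.0926]
tool_rot: [-0.475, -3.105, 0.0]
contact_force: [-1.3, 1.5, 2.5]
opening: 0.0145
grip_force: 51.0
```

play_rows:
  series:
    - [0.3, [0, 0, -0.02], [0, 0, 0]]
    - [0.3, [0, 0, 0], [0, 0, 0]]
    - [0.3, [0, 0, 0], [0, 0, 0]]
    - [0.3, [0, 0, -0.3], [0, 0, 0]]
    - [0.3, [0, 0, -0.6], [0, 0, 0]]
    - [0.45, [0, 0, -0.9], [0, 0, 0]]
    - [0.45, [0, 0, -0.9], [0, 0, 0]]
    - [0.45, [0, 0, -0.9], [0, 0, 0]]

```text
t: 36.52
tool_pos: [0.4944, -0.3786, 0.2759]
tool_rot: [0.475, 3.104, -0.002]
contact_force: [-0.3, 0.3, -0.1]
opening: 0.0386
grip_force: 0.0
```

play_rows:
  series:
    - [0.45, [0, 0.6, -0.9], [0, 0, 0]]
    - [0.45, [0, 0.7, 0], [0, 0, 0]]
    - [0.45, [0, 0.6, 0], [0, 0, 0]]
    - [0.45, [0, 0, 0], [0, 0, 0]]
    - [0.45, [0, 0, 0], [0, 0, 0]]

```text
t: 37.15
tool_pos: [0.5226, -0.2885, 0.3187]
tool_rot: [0.476, 3.105, -0.001]
contact_force: [0.1, -0.0, 0.0]
opening: 0.0386
grip_force: 0.0
```

```bash
python3 - <<'E'
from h import *
st(); goto([.633,-.3227,.2114]); b=save('wrist','w12')[0]; s=save('scene','s6')[0][180:330,220:390]
cv2.imwrite('pics/w12c.png',np.hstack([cv2.resize(b,(400,400)),cv2.resize(s,(400,400))]))
o=ctrl.get_obs()
for q in (1.7,1.75,1.8):
    a=3.019-q; p=L(.06+.1471*np.cos(a),.05,.085+.1471*np.sin(a)); print(q,p,proj('w12',[p])*[400/512,400/384])
E
```

```text
37.15 [ 0.5226 -0.2885  0.3187] [[-0.954, 0.299, 0.0], [0.299, 0.954, -0.001], [-0.001, -0.001, -1.0]] [-0.63 -0.05  1.57 -0.    1.62 -1.9 ] 0.03855953937628832 0.0 [ 0.1 -0.   0. ]
turn 0.01 then shift [-2.311, 0.01, 2.146]
1.7 [ 0.6127031  -0.31833071  0.22746141] [[201.5625     307.29166667]]
1.75 [ 0.6194509  -0.32045508  0.22545168] [[201.5625 312.5   ]]
1.8 [ 0.62609446 -0.32254663  0.2230909 ] [[201.5625     316.66666667]]
```

View pics/w12c.png

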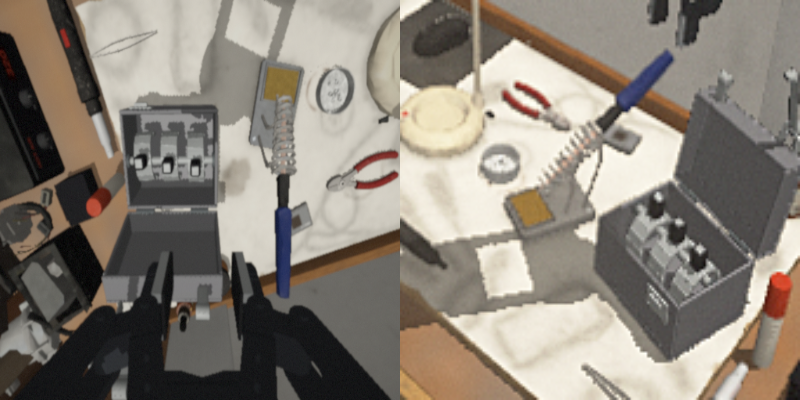

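play_rows:
  series:
    - [0.45, [-0.7, 0, 0], [0, 0, 0]]
    - [0.45, [-0.8, 0, 0], [0, 0, 0]]
    - [0.45, [-0.71, 0.01, 0], [0, 0, 0]]
    - [0.45, [0, 0, 0.8], [0, 0, 0]]
    - [0.45, [0, 0, 0.8], [0, 0, 0]]
    - [0.45, [0, 0, 0.4], [0, 0, 0]]
    - [0.45, [0, 0, 0.1], [0, 0, 0]]
    - [0.45, [0, 0, 0], [0, 0, 0]]

```text
t: 38.25
tool_pos: [0.6287, -0.3212, 0.2144]
tool_rot: [0.476, 3.104, -0.001]
contact_force: [0.1, 0.3, 0.1]
opening: 0.0387
grip_force: 0.0
```

play_rows:
  series:
    - [0, [0, 0, 0], [0, 0, 0]]
    - [0, [0, 0, 0], [0, 0, 0]]
    - [0, [0, 0, 0], [0, 0, 0]]
    - [0, [0, 0, 0], [0, 0, 0]]
  force: 60

```text
t: 38.75
tool_pos: [0.6292, -0.3211, 0.2157]
tool_rot: [0.475, 3.102, -0.003]
contact_force: [0.3, -0.5, 6.1]
opening: 0.0137
grip_force: 58.6
```

play_rows:
  series:
    - [0, [-0.08, 0, 0.03], [0, 0, 0]]
    - [0, [-0.08, 0, 0.03], [0, 0, 0]]
    - [0, [0, 0, 0], [0, 0, 0]]

```text
t: 39.12
tool_pos: [0.6369, -0.3235, 0.2128]
tool_rot: [0.475, 3.103, -0.002]
contact_force: [-1.6, 0.8, 7.3]
opening: 0.0136
grip_force: 59.0
```

play_rows:
  series:
    - [0, [-0.1, 0, 0.04], [0, 0, 0]]
    - [0, [0, 0, 0], [0, 0, 0]]

```text
t: 39.38
tool_pos: [0.6371, -0.3235, 0.2125]
tool_rot: [-0.474, -3.095, -0.002]
contact_force: [-21.0, 8.4, 19.0]
opening: 0.0135
grip_force: 59.1
```

play_rows:
  series:
    - [0, [-0.1, 0, 0.04], [0, 0, 0]]
    - [0, [0, 0, 0], [0, 0, 0]]

```text
t: 39.62
tool_pos: [0.6373, -0.3236, 0.2122]
tool_rot: [-0.473, -3.082, -0.006]
contact_force: [-39.0, 16.5, 31.1]
opening: 0.0138
grip_force: 58.9
```

play_rows:
  series:
    - [0, [0.2, 0, -0.08], [0, 0, 0]]
    - [0, [0.317, 0, -0.1], [0, 0, 0]]
    - [0, [0.327, 0, -0.064], [0, 0, 0]]
    - [0, [0.332, 0, -0.026], [0, 0, 0]]
    - [0, [0.332, 0, 0.011], [0, 0, 0]]
    - [0, [0.329, 0, 0.049], [0, 0, 0]]
    - [0, [0.321, 0, 0.086], [0, 0, 0]]
    - [0, [0, 0, 0], [0, 0, 0]]

```text
t: 40.62
tool_pos: [0.5447, -0.2955, 0.2196]
tool_rot: [0.472, 3.096, -0.009]
contact_force: [-2.7, 1.6, 17.1]
opening: 0.0136
grip_force: 77.9
```

play_rows:
  series:
    - [0, [0.31, 0, 0.121], [0, 0, 0]]
    - [0, [0.294, 0, 0.156], [0, 0, 0]]
    - [0, [0.275, 0, 0.188], [0, 0, 0]]
    - [0, [0.252, 0, 0.218], [0, 0, 0]]
    - [0, [0.225, 0, 0.245], [0, 0, 0]]
    - [0, [0.196, 0, 0.268], [0, 0, 0]]
    - [0, [0, 0, 0], [0, 0, 0]]

```text
t: 41.5
tool_pos: [0.4662, -0.2717, 0.1571]
tool_rot: [-0.476, -3.101, 0.006]
contact_force: [-20.9, 4.6, 23.0]
opening: 0.0137
grip_force: 101.3
```

play_rows:
  series:
    - [0.35, [0, 0, 0], [0, 0, 0]]
    - [0.35, [0, 0, 0], [0, 0, 0]]
    - [0.35, [0, 0, 0], [0, 0, 0]]

```text
t: 41.88
tool_pos: [0.4684, -0.2702, 0.1517]
tool_rot: [-0.475, -3.105, -0.001]
contact_force: [0.2, -0.7, -0.2]
opening: 0.0298
grip_force: 0.0
```

```bash
python3 - <<'E'
from h import *
st(); goto([.460,-.270,.152]); im=save('wrist','w13')[0]
for q in (.3,.4,.5,.6): print(q,proj('w13',[L(.06-.1471*np.cos(.123+q),.05,.085+.1471*np.sin(.123+q))]))
u=np.array([255,230]); cv2.imwrite('pics/w13b.png',cv2.resize(im[120:360,120:420],None,fx=2,fy=2))
E
```

```text
41.88 [ 0.4684 -0.2702  0.1517] [[-0.954, 0.299, -0.001], [0.299, 0.954, 0.001], [0.001, 0.0, -1.0]] [-0.66 -0.09  1.89  0.    1.34 -1.93] 0.029816468961618953 0.0 [ 0.2 -0.7 -0.2]
turn 0.01 then shift [0.161, -0.047, -0.005]
0.3 [[256. 217.]]
0.4 [[256. 241.]]
0.5 [[256. 269.]]
0.6 [[255. 302.]]
```

View pics/w13b.png

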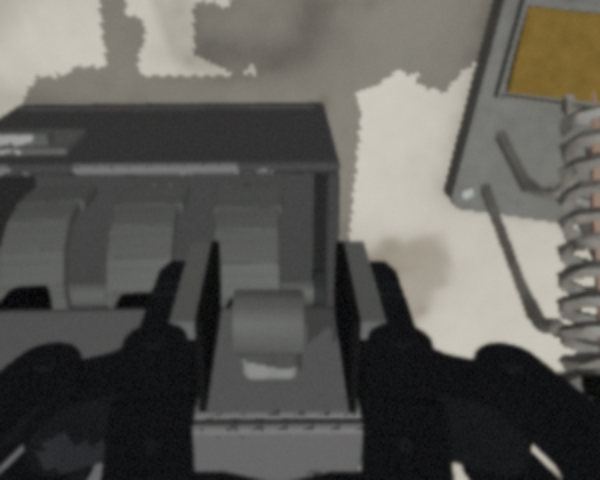

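The pull cylinder is centred at crop (268,320), full image (254,280), so the lid is at about 0.53 rad. The cuffs are clear beneath it. I'll re-pinch centred on the pull and follow the arc from there.

play_rows:
  series:
    - [0.35, [0.02, -0.03, -0.22], [0, 0, 0]]
    - [0.35, [0, 0, 0], [0, 0, 0]]
    - [0, [0, 0, 0], [0, 0, 0]]
    - [0, [0, 0, 0], [0, 0, 0]]
    - [0, [0, 0, 0], [0, 0, 0]]
    - [0, [0, 0, 0], [0, 0, 0]]

```text
t: 42.68
tool_pos: [0.4671, -0.2719, 0.1639]
tool_rot: [0.475, 3.105, -0.001]
contact_force: [-2.4, -0.1, 5.0]
opening: 0.0143
grip_force: 58.6
```

play_rows:
  series:
    - [0, [0.15, 0, 0.214], [0, 0, 0]]
    - [0, [0.132, 0, 0.228], [0, 0, 0]]
    - [0, [0.11, 0, 0.236], [0, 0, 0]]
    - [0, [0, 0, 0], [0, 0, 0]]

```text
t: 43.18
tool_pos: [0.4474, -0.2659, 0.1286]
tool_rot: [-0.476, -3.104, 0.001]
contact_force: [-3.8, -2.5, -0.5]
opening: 0.0143
grip_force: 58.9
```

play_rows:
  series:
    - [0, [0.09, 0, 0.25], [0, 0, 0]]
    - [0, [0.066, 0, 0.254], [0, 0, 0]]
    - [0, [0.044, 0, 0.258], [0, 0, 0]]
    - [0, [0, 0, 0], [0, 0, 0]]

```text
t: 43.68
tool_pos: [0.4379, -0.263, 0.0906]
tool_rot: [-0.475, -3.103, 0.001]
contact_force: [-5.4, -4.3, -0.8]
opening: 0.014
grip_force: 59.9
```

play_rows:
  series:
    - [0, [0, 0, 0.06], [0, 0, 0]]
    - [0, [0, 0, 0.04], [0, 0, 0]]
    - [0, [0, 0, 0], [0, 0, 0]]

```text
t: 44.05
tool_pos: [0.4379, -0.263, 0.0903]
tool_rot: [-0.474, -3.101, -0.0]
contact_force: [-17.7, 5.7, 26.6]
opening: 0.0141
grip_force: 62.9
```

play_rows:
  series:
    - [0, [0, 0, -0.1], [0, 0, 0]]
    - [0.45, [0, 0, 0], [0, 0, 0]]
    - [0.45, [0, 0, 0], [0, 0, 0]]
    - [0.45, [0, 0, -0.5], [0, 0, 0]]
    - [0.45, [0, 0, -0.9], [0, 0, 0]]
    - [0.45, [0, 0, -0.9], [0, 0, 0]]
    - [0.45, [0, 0, -0.7], [0, 0, 0]]
    - [0.45, [0, 0, 0], [0, 0, 0]]

```text
t: 45.05
tool_pos: [0.4406, -0.2636, 0.2452]
tool_rot: [0.474, 3.099, -0.005]
contact_force: [-0.4, 0.3, -0.6]
opening: 0.0386
grip_force: 0.0
```

```bash
python3 - <<'E'
from h import *
st(); goto(L(-.1187,-.045,.145)); im=save('wrist','w14')[0]
print(L(-.1187,-.045,.158),proj('w14',[L(-.1187,-.045,.166),L(-.086,.05,.11),L(-.072,-.045,.13)]))
E
```

```text
45.05 [ 0.4406 -0.2636  0.2452] [[-0.954, 0.299, 0.006], [0.299, 0.954, -0.004], [-0.007, -0.002, -1.0]] [-0.68 -0.23  1.86  0.    1.51 -1.95] 0.03862225327290741 0.0 [-0.4  0.3 -0.6]
turn 0.01 then shift [0.696, -1.91, 2.003]
[ 0.37876517 -0.34427831  0.158     ] [[128. 156.]
 [259. 177.]
 [152. 198.]]
```

```bash
python3 - <<'E'
from h import *
print(atz('w5',(327*.8,232*.8),.163)); print(proj('w5',[L(-.1187,-.045,.163)]))
a,b=load('w14')[0],load('w5')[0]
u=np.array([261,185]); t=b[170:200,246:278]
r=cv2.matchTemplate(a[100:220,80:200],t,cv2.TM_CCOEFF_NORMED); _,v,_,l=cv2.minMaxLoc(r); print(v,l[0]+80+16,l[1]+100+15)
E
```

```text
[ 0.3771 -0.345   0.163 ]
[[263. 187.]]
0.7779763340950012 184 168
```

play_rows:
  series:
    - [0.45, [0.12, -0.6, 0], [0, 0, 0]]
    - [0.45, [0.12, -0.6, 0], [0, 0, 0]]
    - [0.45, [0.16, -0.6, 0.1], [0, 0, 0]]
    - [0.45, [0, 0, 0.1], [0, 0, 0]]
    - [0.45, [0, 0, 0], [0, 0, 0]]

```text
t: 45.72
tool_pos: [0.3925, -0.3414, 0.2291]
tool_rot: [-0.475, -3.103, -0.005]
contact_force: [-0.1, -0.0, -0.3]
opening: 0.0383
grip_force: 0.0
```

```bash
python3 - <<'E'
from h import *
st(); goto(L(-.1187,-.045,.145)); a=save('wrist','w15')[0]; b=load('w5')[0]
print(proj('w5',[L(-.1187,-.045,.163),L(-.072,-.045,.13)]),proj('w15',[L(-.1187,-.045,.163),L(-.072,-.045,.13)]))
t=b[172:260,240:285]
r=cv2.matchTemplate(a,t,cv2.TM_CCOEFF_NORMED); _,v,_,l=cv2.minMaxLoc(r); print(v,'offset from w5',l[0]-240,l[1]-172)
E
```

```text
45.73 [ 0.3925 -0.3414  0.2291] [[-0.954, 0.299, -0.002], [0.299, 0.954, 0.003], [0.003, 0.003, -1.0]] [-0.86 -0.2   1.85  0.    1.49 -2.13] 0.03828848089390012 0.0 [-0.1 -0.  -0.3]
turn 0.01 then shift [0.245, -0.137, 1.683]
[[263. 187.]
 [263. 226.]] [[250. 192.]
 [251. 231.]]
0.9445661306381226 offset from w5 -11 5
```

play_rows:
  series:
    - [0.45, [0.25, -0.13, 0], [0, 0, 0]]
    - [0.45, [0, 0, 0.6], [0, 0, 0]]
    - [0.45, [0, 0, 0.7], [0, 0, 0]]
    - [0.45, [0, 0, 0.33], [0, 0, 0]]
    - [0.45, [0, 0, 0], [0, 0, 0]]
    - [0, [0, 0, 0], [0, 0, 0]]
    - [0, [0, 0, 0], [0, 0, 0]]
    - [0, [0, 0, 0], [0, 0, 0]]
  force: 40

```text
t: 46.78
tool_pos: [0.3796, -0.3449, 0.1511]
tool_rot: [0.475, 3.104, 0.001]
contact_force: [0.7, 5.0, 2.4]
opening: 0.0149
grip_force: 42.9
```

```bash
python3 - <<'E'
from h import *
st()
a=2.53-np.linspace(0,2.3,15); p=57*np.c_[np.cos(a),np.sin(a)]/50
print([[round(float(-x),3),round(float(-z),3)] for x,z in np.diff(p,axis=0)])
E
```

```text
46.77 [ 0.3796 -0.3449  0.1511] [[-0.954, 0.299, 0.001], [0.299, 0.954, 0.0], [-0.001, 0.001, -1.0]] [-0.88 -0.16  1.95  0.    1.35 -2.15] 0.014871705737904814 42.888516783714294 [0.7 5.  2.4]
[[-0.12, -0.144], [-0.142, -0.122], [-0.16, -0.098], [-0.173, -0.07], [-0.183, -0.041], [-0.187, -0.01], [-0.186, 0.02], [-0.18, 0.05], [-0.169, 0.079], [-0.154, 0.106], [-0.135, 0.13], [-0.112, 0.15], [-0.086, 0.166], [-0.057, 0.178]]
```

play_rows:
  series:
    - [0, [-0.12, 0, -0.144], [0, 0, 0]]
    - [0, [-0.142, 0, -0.122], [0, 0, 0]]
    - [0, [-0.16, 0, -0.098], [0, 0, 0]]
    - [0, [-0.173, 0, -0.07], [0, 0, 0]]
    - [0, [-0.183, 0, -0.041], [0, 0, 0]]
    - [0, [-0.187, 0, -0.01], [0, 0, 0]]
    - [0, [-0.186, 0, 0.02], [0, 0, 0]]

```text
t: 47.65
tool_pos: [0.4336, -0.3614, 0.1734]
tool_rot: [-0.475, -3.102, -0.004]
contact_force: [-3.7, 7.3, 2.1]
opening: 0.0147
grip_force: 38.9
```

play_rows:
  series:
    - [0, [-0.18, 0, 0.05], [0, 0, 0]]
    - [0, [-0.169, 0, 0.079], [0, 0, 0]]
    - [0, [-0.154, 0, 0.106], [0, 0, 0]]
    - [0, [-0.135, 0, 0.13], [0, 0, 0]]
    - [0, [-0.112, 0, 0.15], [0, 0, 0]]
    - [0, [-0.086, 0, 0.166], [0, 0, 0]]
    - [0, [-0.057, 0, 0.178], [0, 0, 0]]
    - [0, [0, 0, 0], [0, 0, 0]]

```text
t: 48.65
tool_pos: [0.4854, -0.3776, 0.1371]
tool_rot: [0.472, 3.084, -0.006]
contact_force: [17.5, 5.2, 9.6]
opening: 0.0119
grip_force: 38.9
```

play_rows:
  series:
    - [0.45, [0, 0, 0], [0, 0, 0]]
    - [0.45, [0, 0, 0], [0, 0, 0]]
    - [0.45, [0, 0, 0], [0, 0, 0]]
    - [0.45, [0.1, 0, -0.6], [0, 0, 0]]
    - [0.45, [0, 0, -0.9], [0, 0, 0]]
    - [0.45, [0, 0, -0.7], [0, 0, 0]]
    - [0.45, [0, 0, 0], [0, 0, 0]]
    - [0.45, [0, 0, 0], [0, 0, 0]]

```text
t: 49.65
tool_pos: [0.4711, -0.374, 0.2389]
tool_rot: [-0.476, -3.104, -0.001]
contact_force: [-0.4, -0.0, -0.2]
opening: 0.0383
grip_force: 0.0
```

```bash
python3 - <<'E'
from h import *
st(); a=save('wrist','w16')[0]; b=load('w3')[0]; save('scene','s7')
P=[L(-.0165,-.045,.1425),L(-.072,-.045,.13)]
print(proj('w3',P),proj('w16',P))
for n,t,(x0,y0) in [('tip',b[178:204,244:272],(244,178)),('lever',b[112:204,236:276],(236,112)),('pull',b[90:135,350:376],(350,90))]:
    r=cv2.matchTemplate(a,t,cv2.TM_CCOEFF_NORMED); _,v,_,l=cv2.minMaxLoc(r); print(n,round(v,3),l[0]-x0,l[1]-y0)
t=load('s1')[0][255:305,318:358]; r=cv2.matchTemplate(load('s7')[0][225:335,290:390],t,cv2.TM_CCOEFF_NORMED); _,v,_,l=cv2.minMaxLoc(r); print('scene',v,l[0]+290-318,l[1]+225-255)
E
```

```text
49.65 [ 0.4711 -0.374   0.2389] [[-0.954, 0.3, -0.001], [0.3, 0.954, 0.001], [0.002, 0.001, -1.0]] [-0.79 -0.01  1.66 -0.    1.49 -2.06] 0.03831961999955917 0.0 [-0.4 -0.  -0.2]
[[258. 191.]
 [257. 122.]] [[260. 200.]
 [261. 129.]]
tip 0.98 3 9
lever 0.937 3 7
pull 0.942 5 7
scene 0.7093805074691772 0 0
```

play_rows:
  series:
    - [0, [-0.1, 0.01, 0.3], [0, 0, 0]]
    - [0, [0, 0, 0.5], [0, 0, 0]]
    - [0, [0, 0, 0.5], [0, 0, 0]]
    - [0, [0, 0, 0.3], [0, 0, 0]]
    - [0, [0, 0, 0.14], [0, 0, 0]]
    - [0, [0, 0, 0.06], [0, 0, 0]]
    - [0, [0, 0, 0], [0, 0, 0]]

```text
t: 50.62
tool_pos: [0.477, -0.3755, 0.1509]
tool_rot: [0.475, 3.105, -0.001]
contact_force: [-0.2, -1.1, -0.3]
opening: -0.0
grip_force: 0.0
```

play_rows:
  series:
    - [0, [0, 0, 0.06], [0, 0, 0]]
    - [0, [0, 0, 0], [0, 0, 0]]

```text
t: 50.88
tool_pos: [0.4767, -0.3753, 0.1475]
tool_rot: [0.475, 3.105, -0.0]
contact_force: [0.3, 0.3, 0.3]
opening: 0.0004
grip_force: 0.0
```

play_rows:
  series:
    - [0, [0, 0, 0.05], [0, 0, 0]]
    - [0, [0, 0, 0], [0, 0, 0]]

```text
t: 51.12
tool_pos: [0.477, -0.3755, 0.1462]
tool_rot: [0.475, 3.104, -0.001]
contact_force: [-1.5, 2.1, 5.1]
opening: -0.0001
grip_force: 2.4
```

play_rows:
  series:
    - [0, [0, 0, 0.03], [0, 0, 0]]
    - [0, [0, 0, 0], [0, 0, 0]]

```text
t: 51.38
tool_pos: [0.4771, -0.3757, 0.1459]
tool_rot: [0.475, 3.104, -0.002]
contact_force: [-2.9, 2.9, 10.1]
opening: -0.0
grip_force: 4.9
```

play_rows:
  series:
    - [0, [0, 0, -0.4], [0, 0, 0]]
    - [0, [0, 0, -0.9], [0, 0, 0]]
    - [0, [0, 0, -0.9], [0, 0, 0]]
    - [0, [0, 0, -0.8], [0, 0, 0]]
    - [0, [0, 0, 0], [0, 0, 0]]
    - [0, [0, 0, 0], [0, 0, 0]]

```text
t: 52.12
tool_pos: [0.4765, -0.3751, 0.2929]
tool_rot: [-0.475, -3.105, -0.0]
contact_force: [0.0, 0.6, -0.5]
opening: -0.0001
grip_force: 0.0
```

```bash
python3 - <<'E'
from h import *
st(); save('scene','s8'); a,b=load('s1')[0],load('s8')[0]
for n,(x0,y0,x1,y1) in dict(lever=(318,255,358,305),pull=(298,255,320,285),cutters=(262,208,295,232),tin=(252,232,274,250),tweez=(296,314,334,346),tape=(178,228,210,255),pad=(303,225,325,240)).items():
    r=cv2.matchTemplate(b[y0-8:y1+8,x0-8:x1+8],a[y0:y1,x0:x1],cv2.TM_CCOEFF_NORMED); _,v,_,l=cv2.minMaxLoc(r); print(n,round(v,3),l[0]-8,l[1]-8)
print(ctrl.finish_job())
E
```

```text
52.12 [ 0.4765 -0.3751  0.2929] [[-0.954, 0.299, -0.0], [0.299, 0.954, 0.0], [0.0, 0.0, -1.0]] [-0.79 -0.02  1.58  0.    1.58 -2.06] -6.885937801035034e-05 0.0 [ 0.   0.6 -0.5]
lever 0.754 0 0
pull 0.904 0 0
cutters 0.994 0 0
tin 0.77 0 0
tweez 0.607 0 0
tape 0.994 0 0
pad 0.995 0 0
the job is handed in; nothing more can be done
None
```

I handed the job in at 52 s. All three cuffs hang side by side on the bar with their studs up, the lid is shut, and the lever is down flat and latched. The image checks showed no shift in the tools around it, though the matches on the tweezers and screw tin were weak. The lid was probably just short of its open stop when I hung the cuffs; I pushed it to the stop before shutting it.

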